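# Clear the spanner off the gear housing and slide its cover on

### The job

A spanner has been left lying across the open gear housing: take it off and lay it flat in the shallow steel tool tray first. Then, without lifting it, slide the square cover plate from its timber block across onto the housing until it lies square against the raised back wall with its edges flush with the housing's sides all round. Leave the round flange on the other block where it is.

Things in the scene. Friction and masses are not known exactly. Their poses are not given: they have to be found in the camera images.
- seat (a point): Centre of the open top of the fixed grey gear housing, at rim height, 70 mm above the bench. Rim 120 x 120 mm, walls 12 mm wide; opening 96 x 96 mm, 48 mm deep, gears inside at least 30 mm below the rim. x points to the raised back wall (away from the robot), y along it, z up. With the cover properly on, its origin is at this point, its edges flush with the rim.
- back_wall (a point): Top middle of the housing's raised back wall, on its inner face, 60 mm along x from the seat; same axes as the seat. The wall is 14 mm thick, 120 mm long and rises 14 mm above the rim: the stop for the cover's far edge.
- block_left (a point): Top centre of the fixed timber block on the seat's +y side, 124 mm from the seat. Same axes as the seat. The flat top is 130 (x) x 120 (y) mm, level with the rim, with a 4 mm gap to the housing.
- block_right (a point): The same for the timber block on the seat's -y side. The cover lies on one of these two blocks, the flange on the other.
- cover: Square flat aluminium plate, 120 x 120 x 16 mm, with a 2 mm high round centre cap and four dark bolt-hole marks; about 0.45 kg, loose. Origin: centre of its underside, x and y along its edges, z up. Lies on either block, about 20 mm clear of the rim, a little turned and 12 to 26 mm nearer the robot than flush, overhanging the block's outer end. Too wide to grip; takes 2 to 6 N to slide.
- spanner: Small steel combination spanner, 125 mm long, 10 mm thick, about 0.1 kg, loose. Starts flat across the housing rim, roughly along the seat's y. Origin: middle of its shank, on the underside; x along its length (ring end 25 mm wide at -x, open jaw 26 mm wide at +x), z up. The shank is 16 mm wide and free to grip from x = -35 to +35 mm.
- tray: Shallow open steel tool tray, 240 (x) x 150 (y) x 32 mm high, walls and floor 4 mm thick; fixed, left or right of the housing (a 60 mm high cardboard carton is on the other side). Origin: centre of its underside, z up. Two brass bushes, up to 30 mm wide and 22 mm tall, stand near (-90, +45) and (+90, -45) mm; the middle is free.
- flange: Round steel flange, 104 mm diameter, 12 mm thick, with a 56 to 60 mm wide hub, 30 mm tall in all; loose, on the block that does not hold the cover, about 25 mm clear of the rim. To be left alone. Origin: centre of its underside.
Mind the look-alikes: they are no part of the job. What is shaped like the cover but green is not meant.

How it is judged:
By the outcome, as a careful person would: the job done as asked, in the order asked, and still so for the second after the job is handed in, with the robot touching nothing.
It also fails if it takes over 64 s, if anything falls off the work surface, if the arm or the gripper's body presses on something with over 40 N, if the wrist force passes 120 N, or if a joint passes its speed limit or range.

### The arm

A 7-joint arm with a two-finger parallel gripper is mounted at the origin on the work surface. World frame = base frame: x ahead of the robot, y to its left, z up, the work surface at z = 0. Lengths are in m, angles in rad, forces in N, time in s.
With the tool pointing down it reaches from about 0.4 to 0.85 m from the base axis. Payload 4.5 kg.
Tool frame: the origin (TCP) lies midway between the tips of the shut fingers; the grasp point (between the pads) lies 19 mm behind it; z points along the fingers, y is the direction in which the jaws open and shut (so a half turn about z gives the same grasp; the last joint's range is limited). The gripper opens to 88 mm and grips with 3 to 60 N. Pads are 18 mm wide; open, the fingers measure 123 mm over their backs; the gripper's body (75 mm by 187 mm) begins 45 mm behind the grasp point.
Start: joints at [-1.296, 0.689, -0.195, 1.565, 0.157, 0.902, -0.215], TCP at [0.149, 0.607, 0.239] pointing down, gripper open.
Joint ranges: [-3.01, 3.01], [-0.46, 2.08], [-1.47, 1.51], [0.13, 2.56], [-1, 4.14], [0.04, 2.09], [-2.66, 2.66]. Speed limits (rad/s): [2.57, 2.57, 3.14, 3.14, 3.14, 3.14, 3.14].

### API

Orientations are given as a unit quaternion [x, y, z, w].
In Python, from plant import r gives the robot as it stands. The module is installed in compiled form; this text tells all that it offers.
- The arm moves only by the tool carry_out, never from a script. Its argument "commands" is a list of rows, each a list of 6 numbers: the shift along the tool's x, y, z in m, then the turn, a rotation vector about the tool's x, y, z in degrees. In form: [[dx, dy, dz, wx, wy, wz], ...]. A call has 1 to 12 rows; each row is the pose to reach, as a shift and turn from the pose commanded when the call began, along the tool's axes at that moment; what a row does not reach only later rows make up. A row lasts 1/10 s, in which the tool goes at most 50 mm and 8.59 degrees, less where a joint would pass 70% of its speed; a pose out of reach is approached as far as the arm can. A call with a gripper value outside its range is refused whole. "fingers" is the closure in counts, from 0 (fully open) to 255 (shut), set as the call begins (left out, the last holds). The fingers move at their own pace and stop on an object; "grip_force" is the grip in N (left out, the last holds). Time passes only in rows, so rows that repeat a pose let the fingers close. It gives the time, the measured TCP pose, the force and the opening at its end, in the units of the state.
- r.get_state(): the state, without advancing time (a new reading comes with each control period).
- r.snapshot(name): name is "side" or "top"; returns a dict with "img" (420x560x3 uint8, blue, green, red), "intrinsics" (3x3 intrinsics, pixels), "extrinsics" (4x4, takes a point from camera to world coordinates). Camera axes: x right, y down, z forward; pixel columns grow to the right and rows downward; lengths in m; the calibration is good to about 2 mm. A picture is of the moment at which its call begins. There is no depth.
- r.finish_job(): hands the job in, once; it reports no verdict.
Trained networks look in a picture, given as the dict that the camera call returned (one of the last four; its "shot" number tells which), for a name from the list of things; names that differ only in an ending like _2 or _b are one class to them, and where a whole thing is asked for, a point or a joint stands for the part that bears it (a point fixed in the world has none). Each returns a list of dicts, best first, with "p" (0 to 1); they miss things now and then, are a little off and sometimes report something else, mostly with a low value. They report only what shows in the picture. A call takes as long as a camera call. They do not tell look-alikes from the thing itself.
- r.spot_in(picture, label): "xyz" ([x, y, z] in m, in world coordinates, good to about 4 mm: the middle of the surface that is visible of it).
- r.spot_point(picture, label): "xyz" ([x, y, z] in m, in world coordinates, good to about 4 mm: a listed point, or the origin of a listed thing).
The state is a dict: "clock": time; "q": joint angles; "qd": joint speeds; "joint_torque": joint torques, N m; "tool_pos": TCP position; "eef_rot": TCP orientation; "contact_force": force on the tool from outside, world axes, zero at the start; "moment": the same for the moment, N m; "opening": opening from 0.0 (shut) to 1.0 (fully open).
Only numpy, scipy, OpenCV 4.12 (cv2) and the standard library are available. Lean on these libraries where they do the work, as an engineer would, in place of code of your own. Each camera call takes 0.05 s, during which the arm holds its last target.

## Working session

There is one attempt and no reset: what is moved stays moved. The work goes in short steps, Python scripts to look and compute and a tool call to move; the robot and the scene stay as the last step left them, time stands still between calls to the robot, and variables do not carry over. Pictures are saved under pics/ and viewed, and the job is handed in when it is done.

Besides the shell and the picture viewer there is one more tool, called after "Emit:" as name([rows], argument=value, ...), one row to a line, values as JSON. carry_out: Moves the arm, as the interface text tells. Its arguments: {"type":"object","properties":{"commands":{"type":"array","items":{"type":"array","items":{"type":"number"}}},"fingers":{"type":"number"},"grip_force":{"type":"number"}},"required":["commands"]}

```bash
mkdir -p pics; ls; python3 - <<'E'
from plant import r
import cv2,numpy as np
s=r.get_state(); print(s['clock'],s['tool_pos'],s['eef_rot'],s['contact_force'],s['opening'])
for n in("top","side"):
    p=r.snapshot(n); cv2.imwrite(f"pics/{n}0.png",p['img']); print(n,p['intrinsics'],p['extrinsics'])
    for l in("seat","back_wall","block_left","block_right","cover","spanner","tray","flange"):
        for d in r.spot_point(p,l)[:3]: print(l,np.round(d['xyz'],3),round(d['p'],2))
E
```

```text
pics
0.0 [0.14896393 0.60631968 0.23791731] [ 1.20081657e-01  9.92763586e-01 -9.25415023e-04 -3.19560305e-05] [-0.19795959 -0.39541669  0.59130304] 0.9983540324986626
top [[494.12328133   0.         276.89476676]
 [  0.         494.12328133 212.26063057]
 [  0.           0.           1.        ]] [[-1.25256152e-02 -9.96515273e-01  8.24646567e-02  3.25702608e-01]
 [-9.99920888e-01  1.25779672e-02  1.15348505e-04  2.09308631e-02]
 [-1.15218429e-03 -8.24566879e-02 -9.96593983e-01  1.44857959e+00]
 [ 0.00000000e+00  0.00000000e+00  0.00000000e+00  1.00000000e+00]]
seat [0.567 0.038 0.07 ] 0.74
back_wall [0.63  0.04  0.084] 0.77
block_left [0.563 0.16  0.069] 0.75
cover [ 0.357 -0.069  0.002] 0.95
cover [ 0.194  0.284 -0.002] 0.69
cover [ 0.559 -0.105  0.065] 0.68
spanner [0.562 0.036 0.075] 0.57
tray [0.567 0.038 0.073] 0.41
flange [0.557 0.176 0.069] 0.93
side [[446.29901755   0.         280.15759241]
 [  0.         446.29901755 209.06262945]
 [  0.           0.           1.        ]] [[ 0.92357946 -0.26194604  0.27997365  0.140875  ]
 [-0.38291758 -0.59330263  0.70807211 -0.72376895]
 [-0.01936758 -0.7611677  -0.64826587  0.72958163]
 [ 0.          0.          0.          1.        ]]
seat [0.567 0.035 0.069] 0.74
back_wall [0.633 0.043 0.083] 0.68
block_left [0.563 0.158 0.071] 0.83
cover [ 0.558 -0.105  0.069] 0.98
cover [ 0.358 -0.065 -0.002] 0.79
cover [ 0.193  0.286 -0.002] 0.56
spanner [0.554 0.037 0.068] 0.78
flange [0.551 0.18  0.071] 0.69
```

View pics/top0.png

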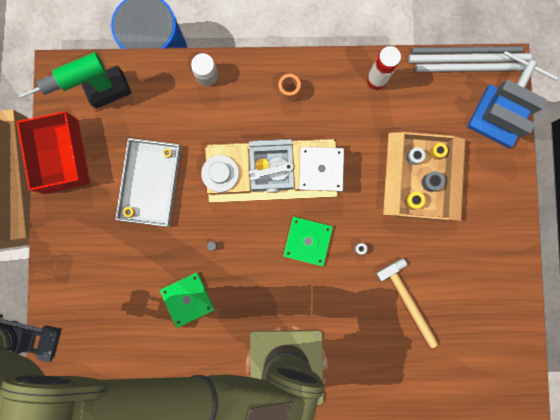

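View pics/side0.png

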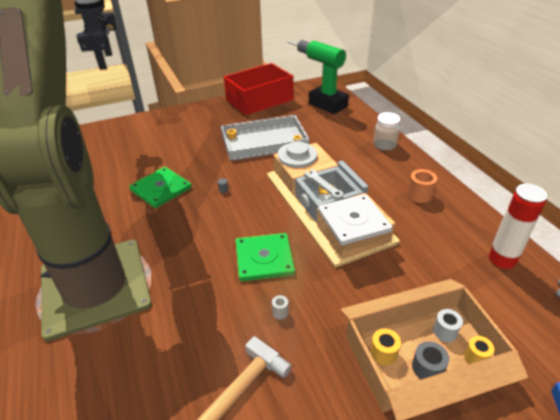

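The top view shows the tray at left (148,181), flange (220,173), housing with spanner (270,168) and the white cover at (322,169). The green plates at (308,240) and (187,299) are decoys. I'll zoom in next.

```bash
cat > h.py <<'E'
import cv2,numpy as np
def pix(p,X):
    T=np.linalg.inv(p['extrinsics']); X=np.atleast_2d(X); c=X@T[:3,:3].T+T[:3,3]; u=c@np.array(p['intrinsics']).T; return u[:,:2]/u[:,2:]
def ray(p,uv,z):
    K=np.array(p['intrinsics']);E=np.array(p['extrinsics']); d=E[:3,:3]@np.linalg.solve(K,[uv[0],uv[1],1]); return E[:3,3]+d*(z-E[2,3])/d[2]
def crop(p,x0,y0,w,h,name,k=None):
    k=k or min(800/w,600/h); cv2.imwrite(name,cv2.resize(p['img'][y0:y0+h,x0:x0+w],None,fx=k,fy=k,interpolation=cv2.INTER_CUBIC))
E
python3 - <<'E'
from plant import r
from h import *
p=r.snapshot("top"); crop(p,195,130,160,80,"pics/t1.png",5); crop(p,105,125,80,110,"pics/t2.png",5)
q=r.snapshot("side"); crop(q,265,140,140,120,"pics/s1.png",5)
import pickle; pickle.dump((p,q),open("p0.pkl","wb"))
E
```

```text
(no output)
```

View pics/t1.png

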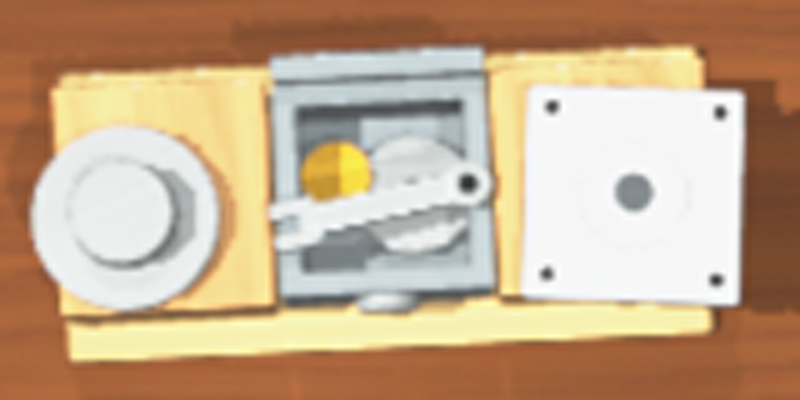

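View pics/t2.png

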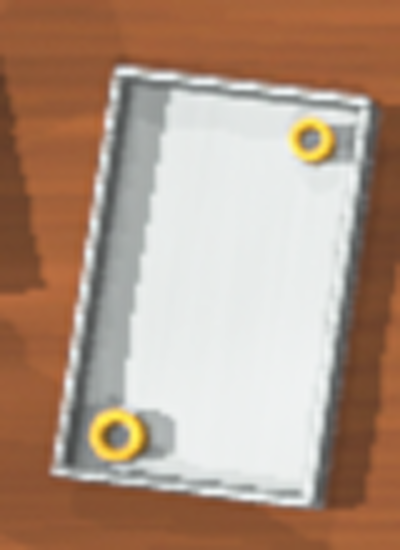

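View pics/s1.png

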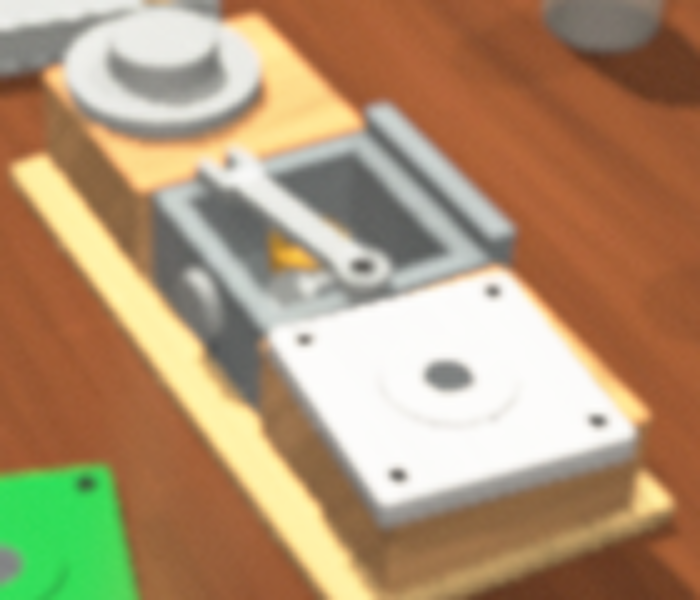

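```bash
cat > fit.py <<'E'
from h import *
import pickle
from scipy.optimize import least_squares
p,q=pickle.load(open("p0.pkl","rb"))
def uv(X,x0,y0): return (np.array(X,float)+.5)/5-.5+[x0,y0]
def fit(obs,g):
    # obs: list of (pic, local pts, pix, w)
    def W(s,L): 
        c,n=np.cos(s[2]),np.sin(s[2]); L=np.array(L); return np.c_[s[0]+c*L[:,0]-n*L[:,1],s[1]+n*L[:,0]+c*L[:,1],L[:,2]]
    f=lambda s:np.concatenate([(pix(P,W(s,L))-U).ravel() for P,L,U in obs])
    R=least_squares(f,g); return R.x,R.fun
def T(X):return uv(X,195,130)
def S(X):return uv(X,265,140)
if __name__=="__main__":
    hl=[[-.06,.06,.07],[-.06,-.06,.07],[.06,.06,.084],[.06,-.06,.084],[.074,.06,.084],[.074,-.06,.084]]
    hp=[(280,300),(494,291),(272,82),(485,70),(271,58),(482,48)]
    cl=[[.06,.06,.086],[.06,-.06,.086],[-.06,-.06,.086],[-.06,.06,.086]]
    cp=[(528,86),(746,91),(739,304),(524,298)]
    cs=[(500,268),(640,440),(385,515),(268,330)]
    for n,o in dict(houseT=[(p,hl,T(hp))],houseS=[(q,[hl[0],hl[4],hl[5]],S([(155,200),(378,105),(513,230)]))],covT=[(p,cl,T(cp))],covS=[(q,cl,S(cs))],
      trayT=[(p,[[.12,.075,.032],[.12,-.075,.032],[-.12,-.075,.032],[-.12,.075,.032]],uv([(118,67),(373,98),(318,503),(55,472)],105,125))]).items():
        s,f=fit(o,[.56,0,0]); print(n,np.round(s[:2],4),np.degrees(s[2]).round(2),np.round(f,1))
    for X in [(468,183),(280,222),(280,243),(382,205),(272,228),(492,183)]: print(X,ray(p,T(X),.08).round(4))
    for X in [(366,265),(215,170)]: print(X,ray(q,S(X),.08).round(4))
E
python3 fit.py
```

```text
houseT [0.5675 0.0356] 1.86 [ 0.2 -0.4  0.  -0.5 -0.2  0.1 -0.1  0.6 -0.2  0.   0.3  0.1]
houseS [0.5646 0.0309] 4.04 [-1.4 -0.1  0.5 -0.3  0.9  0. ]
covT [ 0.5593 -0.1046] -2.41 [ 0.3 -0.2 -0.4  0.1  0.2  0.1 -0.   0. ]
covS [ 0.5563 -0.1085] -2.16 [ 0.6  0.9  0.2 -0.6 -0.1 -0.9 -0.7  0.9]
trayT [0.5374 0.3933] -7.68 [ 0.  -0.3  0.  -0.4 -0.5  0.4  0.5  0.3]
(468, 183) [ 0.568  -0.0122  0.08  ]
(280, 222) [0.5473 0.0933 0.08  ]
(280, 243) [0.5354 0.0934 0.08  ]
(382, 205) [0.5561 0.0361 0.08  ]
(272, 228) [0.5439 0.0978 0.08  ]
(492, 183) [ 0.5678 -0.0256  0.08  ]
(366, 265) [ 0.5675 -0.0139  0.08  ]
(215, 170) [0.5352 0.0832 0.08  ]
```

```bash
cat > mv.py <<'E'
import sys,numpy as np
from scipy.spatial.transform import Rotation as R
from plant import r
def goto(x,y,z,yaw):
    s=r.get_state(); R0=R.from_quat(s['eef_rot']); p0=np.array(s['tool_pos'])
    ty=R0.as_matrix()[:,1]; cur=np.degrees(np.arctan2(ty[1],ty[0]))
    best=None
    a=np.radians(yaw)
    yv=np.array([np.cos(a),np.sin(a),0]); zv=np.array([0,0,-1.]); xv=np.cross(yv,zv)
    Rt=R.from_matrix(np.c_[xv,yv,zv])
    print("t",round(s['clock'],2),"pos",p0.round(4),"yaw",cur.round(2),"tilt",np.degrees(np.arccos(-R0.as_matrix()[2,2])).round(2),"q",np.round(s['q'],2),"F",np.round(s['contact_force'],1),"op",round(s['opening'],3))
    print("shift mm",(R0.inv().apply(np.array([x,y,z])-p0)*1000).round(1),"turn",np.degrees((R0.inv()*Rt).as_rotvec()).round(2))
if __name__=="__main__": goto(*map(float,sys.argv[1:5]))
E
python3 mv.py .556 .036 .16 14.3
```

```text
t 1.0 pos [0.149  0.607  0.2388] yaw 76.21 tilt 0.01 q [-1.3   0.69 -0.19  1.57  0.16  0.9  -0.22] F [-0.  -0.3 -1. ] op 1.001
shift mm [-531.4 -457.5   78.7] turn [ 1.000e-02 -1.000e-02  6.191e+01]
```

Emit:
carry_out([
  [-0.5314,-0.4575,0.0787,0,0,61.9],
  [-0.5314,-0.4575,0.0787,0,0,61.9],
  [-0.5314,-0.4575,0.0787,0,0,61.9],
  [-0.5314,-0.4575,0.0787,0,0,61.9],
  [-0.5314,-0.4575,0.0787,0,0,61.9],
  [-0.5314,-0.4575,0.0787,0,0,61.9],
  [-0.5314,-0.4575,0.0787,0,0,61.9],
  [-0.5314,-0.4575,0.0787,0,0,61.9],
  [-0.5314,-0.4575,0.0787,0,0,61.9],
  [-0.5314,-0.4575,0.0787,0,0,61.9],
  [-0.5314,-0.4575,0.0787,0,0,61.9],
  [-0.5314,-0.4575,0.0787,0,0,61.9],
], fingers=168, grip_force=20)

```text
clock: 2.2
tool_pos: [0.4963, 0.1199, 0.1717]
eef_rot: [0.613, 0.79, 0.0, 0.0]
contact_force: [0.6, 0.4, -0.5]
opening: 0.344
```

```bash
python3 mv.py .556 .036 .12 14.3
```

```text
t 2.2 pos [0.4963 0.1199 0.1717] yaw 14.32 tilt 0.05 q [-0.32  0.64 -0.01  1.98  0.01  0.52 -0.09] F [ 0.6  0.4 -0.5] op 0.344
shift mm [-96.1  37.1  51.7] turn [ 0.04 -0.02  0.02]
```

Emit:
carry_out([
  [-0.048,0.0185,0.026,0,0,0],
  [-0.096,0.037,0.052,0,0,0],
  [-0.096,0.037,0.052,0,0,0],
  [-0.096,0.037,0.052,0,0,0],
  [-0.096,0.037,0.052,0,0,0],
])

```text
clock: 2.7
tool_pos: [0.554, 0.0394, 0.12]
eef_rot: [0.613, 0.79, 0.0, -0.001]
contact_force: [-0.5, -0.3, -0.3]
opening: 0.34
```

```bash
python3 mv.py .556 .036 .067 14.3; python3 - <<'E'
from plant import r
from h import *
p=r.snapshot("top"); crop(p,215,110,140,100,"pics/t3.png",5)
q=r.snapshot("side"); crop(q,265,100,140,120,"pics/s3.png",5)
E
```

```text
t 2.7 pos [0.554  0.0394 0.12  ] yaw 14.39 tilt 0.1 q [-0.13  0.77 -0.03  1.88  0.05  0.49  0.05] F [-0.5 -0.3 -0.3] op 0.34
shift mm [-3.8  1.1 53. ] turn [-0.01 -0.1   0.09]
```

View pics/s3.png

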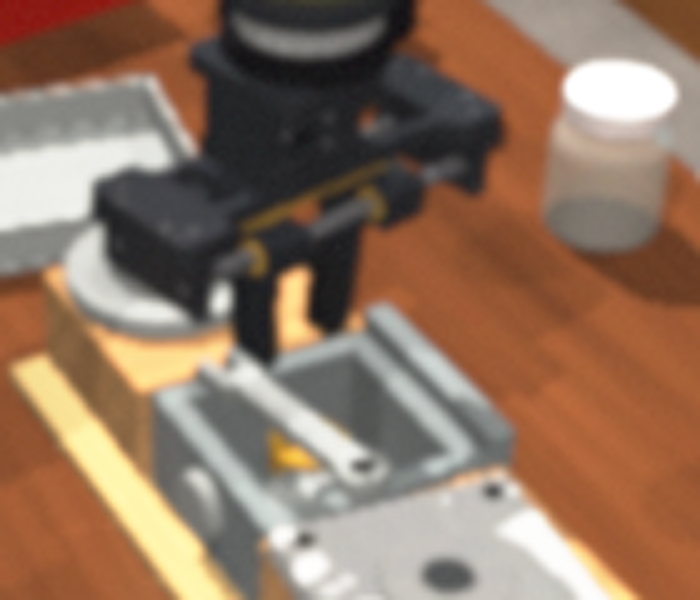

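The side view shows straight sliding fingers above the spanner shank, which is clear to descend on.

Emit:
carry_out([
  [0,0,0.015,0,0,0],
  [0,0,0.035,0,0,0],
  [0,0,0.035,0,0,0],
  [0,0,0.035,0,0,0],
])

```text
clock: 3.2
tool_pos: [0.5544, 0.0391, 0.0855]
eef_rot: [0.613, 0.79, 0.0, -0.0]
contact_force: [-0.2, 0.1, 0.0]
opening: 0.34
```

```bash
python3 mv.py .556 .036 .067 14.3; python3 - <<'E'
from plant import r
from h import *
p=r.snapshot("top"); crop(p,215,110,140,100,"pics/t4.png",5)
q=r.snapshot("side"); crop(q,265,100,140,120,"pics/s4.png",5)
E
```

```text
t 3.2 pos [0.5544 0.0391 0.0855] yaw 14.43 tilt 0.04 q [-0.14  0.83 -0.03  1.9   0.05  0.41  0.05] F [-0.2  0.1  0. ] op 0.34
shift mm [-3.4  0.8 18.5] turn [ 0.01 -0.04  0.13]
```

View pics/s4.png

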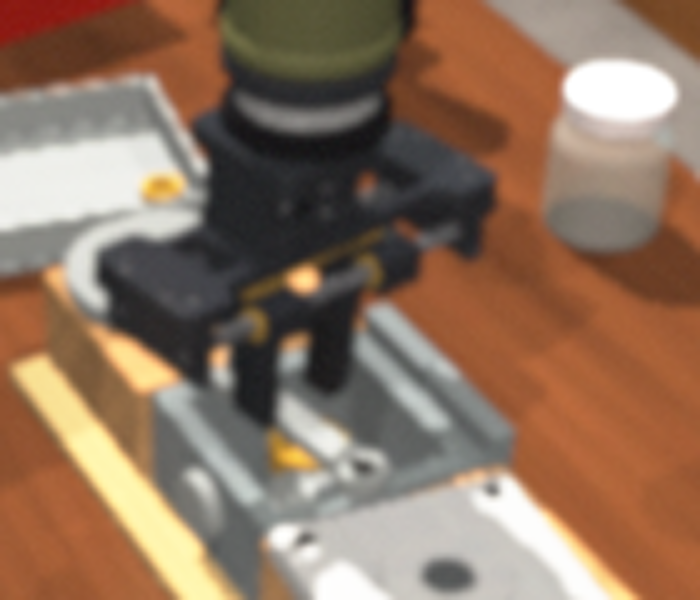

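Emit:
carry_out([
  [-0.003,0.001,0.01,0,0,0],
  [-0.003,0.001,0.0185,0,0,0],
  [-0.003,0.001,0.0185,0,0,0],
])

```text
clock: 3.6
tool_pos: [0.5555, 0.0346, 0.065]
eef_rot: [0.614, 0.79, -0.001, -0.001]
contact_force: [-0.8, 0.8, -0.1]
opening: 0.341
```

Emit:
carry_out([
  [0,0,0,0,0,0],
  [0,0,0,0,0,0],
  [0,0,0,0,0,0],
  [0,0,0,0,0,0],
  [0,0,0,0,0,0],
], fingers=255, grip_force=25)

```text
clock: 4.1
tool_pos: [0.5564, 0.0349, 0.0663]
eef_rot: [0.614, 0.79, 0.0, -0.0]
contact_force: [0.0, -0.0, -1.6]
opening: 0.181
```

Emit:
carry_out([
  [0,0,-0.01,0,0,0],
  [0,0,-0.04,0,0,0],
  [0,0,-0.08,0,0,0],
  [0,0,-0.08,0,0,0],
])

```text
clock: 4.5
tool_pos: [0.5597, 0.0351, 0.1513]
eef_rot: [0.614, 0.79, 0.003, 0.003]
contact_force: [1.3, 0.4, -1.1]
opening: 0.177
```

```bash
python3 mv.py .5374 .3933 .1 82.3; python3 - <<'E'
from plant import r
from h import *
p=r.snapshot("top"); crop(p,215,110,140,100,"pics/t5.png",5)
q=r.snapshot("side"); crop(q,265,100,140,120,"pics/s5.png",5)
E
```

```text
t 4.5 pos [0.5597 0.0351 0.1513] yaw 14.28 tilt 0.56 q [-0.12  0.72 -0.04  1.86  0.05  0.55  0.06] F [ 1.3  0.4 -1.1] op 0.177
shift mm [352.7  66.2  51.5] turn [  0.44   0.39 -68.02]
```

View pics/s5.png

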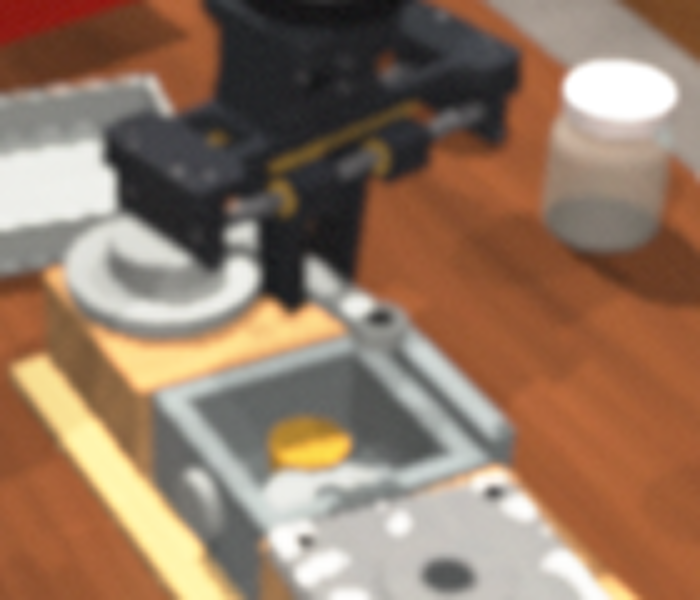

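View pics/t5.png

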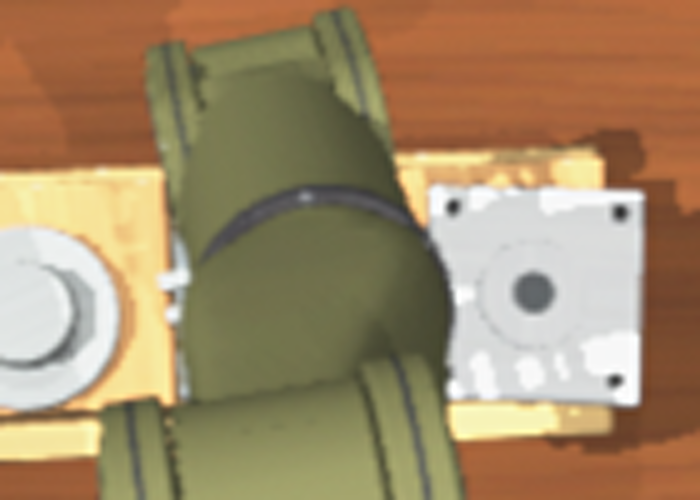

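Emit:
carry_out([
  [0.3527,0.0662,0,0.4,0.4,-68],
  [0.3527,0.0662,0,0.4,0.4,-68],
  [0.3527,0.0662,0,0.4,0.4,-68],
  [0.3527,0.0662,0,0.4,0.4,-68],
  [0.3527,0.0662,0,0.4,0.4,-68],
  [0.3527,0.0662,0,0.4,0.4,-68],
  [0.3527,0.0662,0,0.4,0.4,-68],
  [0.3527,0.0662,0,0.4,0.4,-68],
  [0.3527,0.0662,0.02,0.4,0.4,-68],
  [0.3527,0.0662,0.05,0.4,0.4,-68],
  [0.3527,0.0662,0.05,0.4,0.4,-68],
  [0.3527,0.0662,0.05,0.4,0.4,-68],
])

```text
clock: 5.8
tool_pos: [0.5325, 0.3923, 0.0951]
eef_rot: [0.067, 0.998, -0.002, -0.006]
contact_force: [-0.2, 0.5, -1.2]
opening: 0.179
```

```bash
python3 mv.py .5374 .3933 .02 82.3; python3 - <<'E'
from plant import r
from h import *
p=r.snapshot("top"); crop(p,95,110,140,120,"pics/t6.png",5)
q=r.snapshot("side"); crop(q,195,50,140,120,"pics/s6.png",5)
E
```

```text
t 5.8 pos [0.5325 0.3923 0.0951] yaw 82.31 tilt 0.69 q [-0.55  0.93 -0.29  1.54  0.34  0.74  0.45] F [-0.2  0.5 -1.2] op 0.179
shift mm [-5.5  2.  75.1] turn [-0.23 -0.65  0.01]
```

View pics/s6.png

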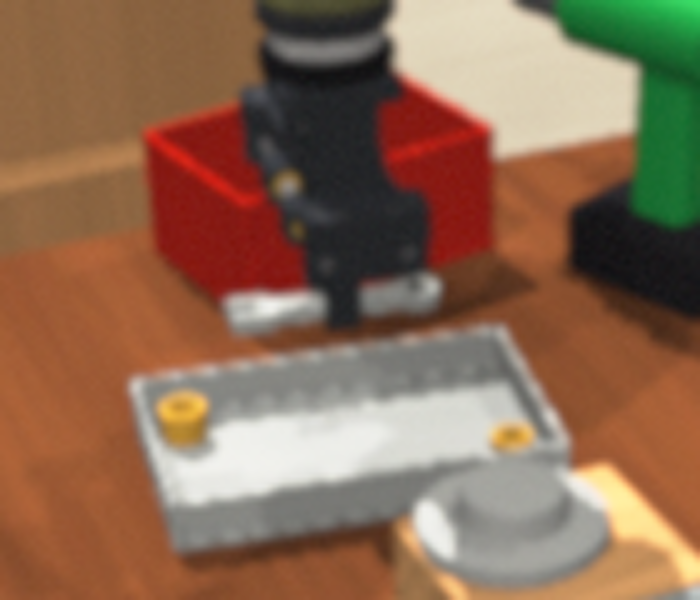

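View pics/t6.png

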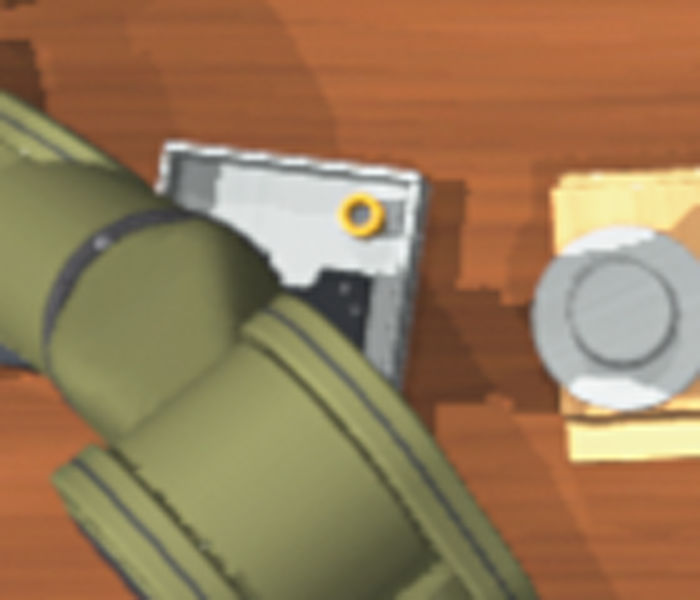

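Emit:
carry_out([
  [-0.003,0.001,0.04,-0.2,-0.4,0],
  [-0.004,0.001,0.07,-0.2,-0.6,0],
  [-0.004,0.001,0.08,-0.2,-0.6,0],
  [-0.004,0.001,0.08,-0.2,-0.6,0],
  [-0.004,0.001,0.08,-0.2,-0.6,0],
])

```text
clock: 6.4
tool_pos: [0.5377, 0.3945, 0.018]
eef_rot: [0.067, 0.998, 0.002, 0.002]
contact_force: [-0.2, 1.0, -0.8]
opening: 0.179
```

```bash
python3 mv.py .5374 .3933 .0045 82.3
```

```text
t 6.4 pos [0.5377 0.3945 0.018 ] yaw 82.29 tilt 0.29 q [-0.57  1.04 -0.25  1.55  0.38  0.6   0.41] F [-0.2  1.  -0.8] op 0.179
shift mm [ 0.2 -1.3 13.5] turn [ 0.24  0.17 -0.01]
```

Emit:
carry_out([
  [0,0,0.004,0,0,0],
  [0,0,0.008,0,0,0],
  [0,0,0.0115,0,0,0],
  [0,0,0.013,0,0,0],
  [0,0,0.013,0,0,0],
  [0,0,0.013,0,0,0],
])

```text
clock: 7.0
tool_pos: [0.537, 0.3936, 0.0046]
eef_rot: [0.067, 0.998, 0.001, 0.001]
contact_force: [-1.3, -1.1, 8.1]
opening: 0.175
```

Emit:
carry_out([
  [0,0,0,0,0,0],
  [0,0,0,0,0,0],
  [0,0,0,0,0,0],
  [0,0,0,0,0,0],
], fingers=140)

```text
clock: 7.4
tool_pos: [0.5378, 0.3965, 0.0047]
eef_rot: [0.067, 0.998, 0.004, 0.002]
contact_force: [1.3, 4.3, 5.2]
opening: 0.45
```

Emit:
carry_out([
  [0,0,-0.01,0,0,0],
  [0,0,-0.03,0,0,0],
  [0,0,-0.08,0,0,0],
  [0,0,-0.13,0,0,0],
  [0,0,-0.15,0,0,0],
  [0,0,-0.15,0,0,0],
])

```text
clock: 8.0
tool_pos: [0.5382, 0.3938, 0.1573]
eef_rot: [0.068, 0.998, 0.003, 0.003]
contact_force: [0.7, -1.0, -0.1]
opening: 0.451
```

```bash
python3 - <<'E'
from plant import r
from h import *
q=r.snapshot("side"); crop(q,195,50,140,120,"pics/s7.png",5)
for l in ("spanner",):
  for d in r.spot_point(q,l)[:2]: print(d)
E
python3 mv.py .553 -.215 .15 2.3
```

```text
{'xyz': [0.5339, 0.3941, 0.0009], 'p': 0.78}
t 8.1 pos [0.5363 0.392  0.153 ] yaw 82.28 tilt 0.06 q [-0.54  0.85 -0.31  1.51  0.32  0.83  0.47] F [-1.  -0.4 -0.1] op 0.453
shift mm [ -98.1 -599.3    3.1] turn [4.000e-02 5.000e-02 7.998e+01]
```

View pics/s7.png

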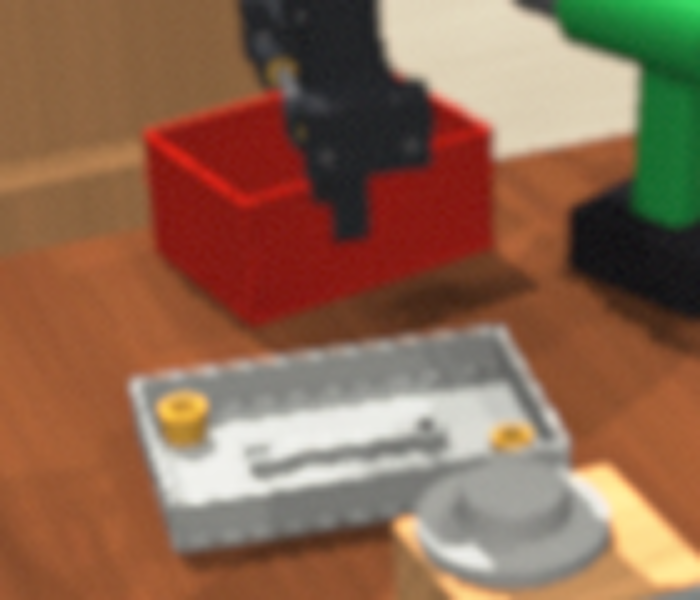

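The spanner lies flat in the middle of the tray, clear of both bushes. Now I'll re-measure the housing.

```bash
python3 - <<'E'
from plant import r
from h import *
import pickle
p=r.snapshot("top"); crop(p,230,130,120,80,"pics/t8.png",6.6)
pickle.dump(p,open("p8.pkl","wb"))
E
```

```text
(no output)
```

View pics/t8.png

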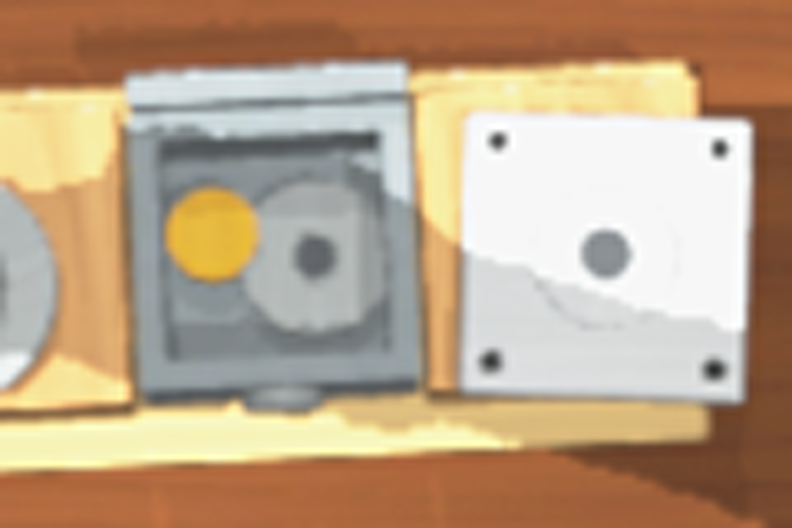

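Emit:
carry_out([
  [-0.0981,-0.5993,0.0031,0,0,80],
  [-0.0981,-0.5993,0.0031,0,0,80],
  [-0.0981,-0.5993,0.0031,0,0,80],
  [-0.0981,-0.5993,0.0031,0,0,80],
  [-0.0981,-0.5993,0.0031,0,0,80],
  [-0.0981,-0.5993,0.0031,0,0,80],
  [-0.0981,-0.5993,0.0031,0,0,80],
  [-0.0981,-0.5993,0.0031,0,0,80],
  [-0.0981,-0.5993,0.0031,0,0,80],
  [-0.0981,-0.5993,0.0031,0,0,80],
  [-0.0981,-0.5993,0.0031,0,0,80],
  [-0.0981,-0.5993,0.0031,0,0,80],
], fingers=50)

```text
clock: 9.35
tool_pos: [0.5515, -0.2083, 0.1473]
eef_rot: [0.693, 0.721, -0.0, -0.002]
contact_force: [1.1, 0.2, 0.9]
opening: 0.806
```

```bash
python3 mv.py .556 -.205 .15 2.3
```

```text
t 9.35 pos [ 0.5515 -0.2083  0.1473] yaw 2.3 tilt 0.21 q [ 0.31  0.76 -0.05  1.76  0.05  0.62  0.28] F [1.1 0.2 0.9] op 0.806
shift mm [ 3.1  4.6 -2.7] turn [-0.15 -0.15  0.  ]
```

```bash
python3 - <<'E'
from fit import *
p=pickle.load(open("p8.pkl","rb"))
U=lambda X:(np.array(X,float)+.5)/6.6-.5+[230,130]
hl=[[-.06,.06,.07],[-.06,-.06,.07],[.06,.06,.084],[.06,-.06,.084],[.074,.06,.084],[.074,-.06,.084]]
hp=[(142,392),(422,379),(127,110),(410,97),(126,74),(406,62)]
s,f=fit([(p,hl,U(hp))],[.56,0,0]); print(s,np.degrees(s[2]),f.round(1))
cl=[[.06,.06,.086],[.06,-.06,.086],[-.06,-.06,.086],[-.06,.06,.086]]
s,f=fit([(p,cl,U([(466,112),(754,119),(745,404),(459,396)]))],[.56,0,0]); print(s,np.degrees(s[2]),f.round(1))
E
```

```text
[0.56809693 0.03536061 0.0348725 ] 1.9980468413479144 [-0.2  0.1  0.1  0.1  0.  -0.3 -0.1 -0.3 -0.1  0.3  0.3  0.1]
[ 0.55910485 -0.10445089 -0.04349913] -2.49231677171022 [ 0.3  0.1 -0.5  0.4  0.  -0.2  0.2 -0.3]
```

```bash
python3 mv.py .5622 -.200 .076 2.0
```

```text
t 9.35 pos [ 0.5515 -0.2083  0.1473] yaw 2.3 tilt 0.21 q [ 0.31  0.76 -0.05  1.76  0.05  0.62  0.28] F [1.1 0.2 0.9] op 0.806
shift mm [ 7.6 11.2 71.3] turn [-0.15 -0.14  0.3 ]
```

Emit:
carry_out([
  [0.0076,0.0112,0.02,-0.1,-0.1,0.3],
  [0.0076,0.0112,0.05,-0.1,-0.1,0.3],
  [0.0076,0.0112,0.07,-0.1,-0.1,0.3],
  [0.0076,0.0112,0.07,-0.1,-0.1,0.3],
  [0.0076,0.0112,0.07,-0.1,-0.1,0.3],
  [0.0076,0.0112,0.07,-0.1,-0.1,0.3],
])

```text
clock: 9.95
tool_pos: [0.5645, -0.1985, 0.0798]
eef_rot: [0.695, 0.719, 0.001, 0.002]
contact_force: [-0.9, -0.4, -0.0]
opening: 0.806
```

```bash
python3 mv.py .5618 -.190 .076 2.0; python3 - <<'E'
from plant import r
from h import *
q=r.snapshot("side"); crop(q,275,120,160,120,"pics/s9.png",5)
q=r.snapshot("top"); crop(q,230,130,140,100,"pics/t9.png",5)
E
```

```text
t 9.95 pos [ 0.5645 -0.1985  0.0798] yaw 2.01 tilt 0.22 q [ 0.28  0.87 -0.03  1.77  0.06  0.49  0.25] F [-0.9 -0.4 -0. ] op 0.806
shift mm [ 8.6 -2.4  3.8] turn [0.22 0.04 0.01]
```

View pics/s9.png

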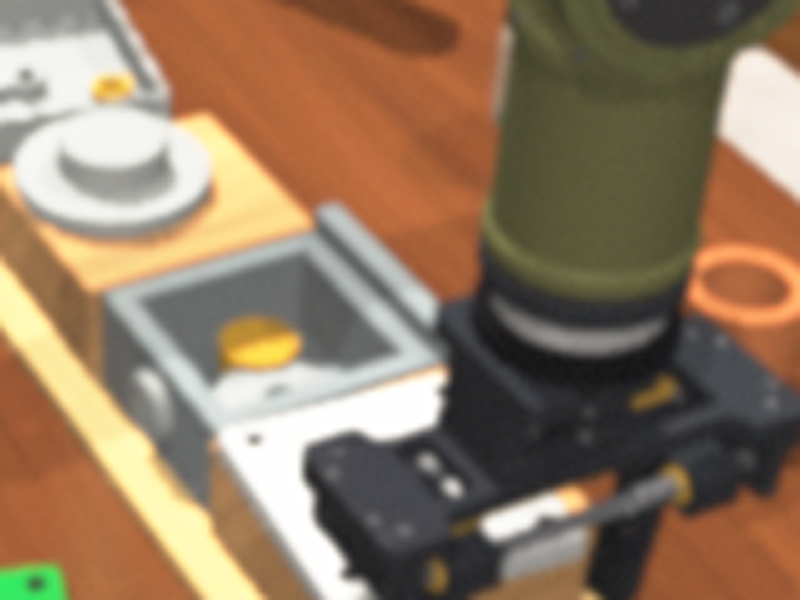

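View pics/t9.png

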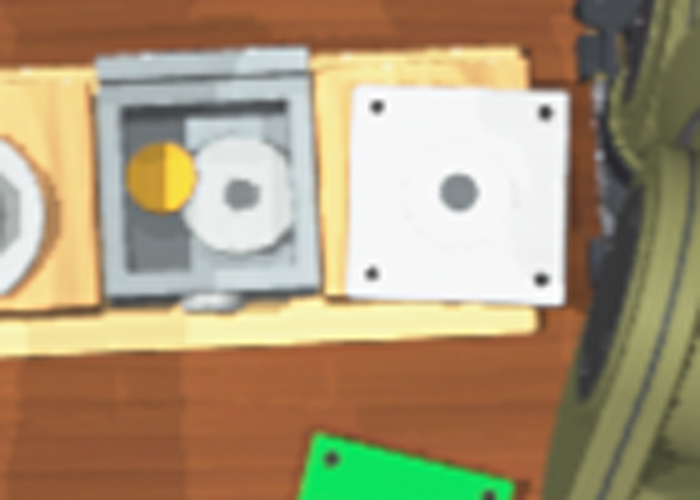

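Emit:
carry_out([
  [0,-0.0025,0.003,0.2,0,0],
  [0.008,-0.0025,0.003,0.2,0,0],
  [0.014,-0.0025,0.003,0.2,0,0],
  [0.02,-0.0025,0.003,0.2,0,0],
  [0.025,-0.0025,0.003,0.2,0,0],
  [0.03,-0.0025,0.003,0.2,0,0],
])

```text
clock: 10.65
tool_pos: [0.5612, -0.1686, 0.0765]
eef_rot: [0.695, 0.719, -0.0, 0.001]
contact_force: [1.1, -2.4, -0.4]
opening: 0.801
```

```bash
python3 mv.py .5618 -.190 .076 2.0
```

```text
t 10.65 pos [ 0.5612 -0.1686  0.0765] yaw 1.99 tilt 0.08 q [ 0.23  0.87 -0.03  1.81  0.04  0.46  0.21] F [ 1.1 -2.4 -0.4] op 0.801
shift mm [-21.4  -0.2   0.5] turn [ 0.05  0.07 -0.01]
```

Emit:
carry_out([
  [0.007,0,0,0,0,0],
  [0.014,0,0,0,0,0],
  [0.021,0,0,0,0,0],
  [0.028,0,0,0,0,0],
  [0.035,0,0,0,0,0],
  [0.042,0,0,0,0,0],
  [0.049,0,0,0,0,0],
  [0.056,0,0,0,0,0],
  [0.063,0,0,0,0,0],
  [0.07,0,0,0,0,0],
])

```text
clock: 11.65
tool_pos: [0.5583, -0.0981, 0.0764]
eef_rot: [0.695, 0.719, -0.0, 0.0]
contact_force: [0.3, -4.2, 3.0]
opening: 0.802
```

```bash
python3 mv.py .5568 -.0446 .0765 2.0; python3 - <<'E'
from plant import r
from h import *
q=r.snapshot("side"); crop(q,255,110,160,120,"pics/s10.png",5)
q=r.snapshot("top"); crop(q,230,130,140,100,"pics/t10.png",5)
E
```

```text
t 11.65 pos [ 0.5583 -0.0981  0.0764] yaw 1.99 tilt 0.03 q [ 0.1   0.85 -0.01  1.87  0.01  0.42  0.11] F [ 0.3 -4.2  3. ] op 0.802
shift mm [53.6  0.4 -0.2] turn [-0.    0.03 -0.01]
```

View pics/s10.png

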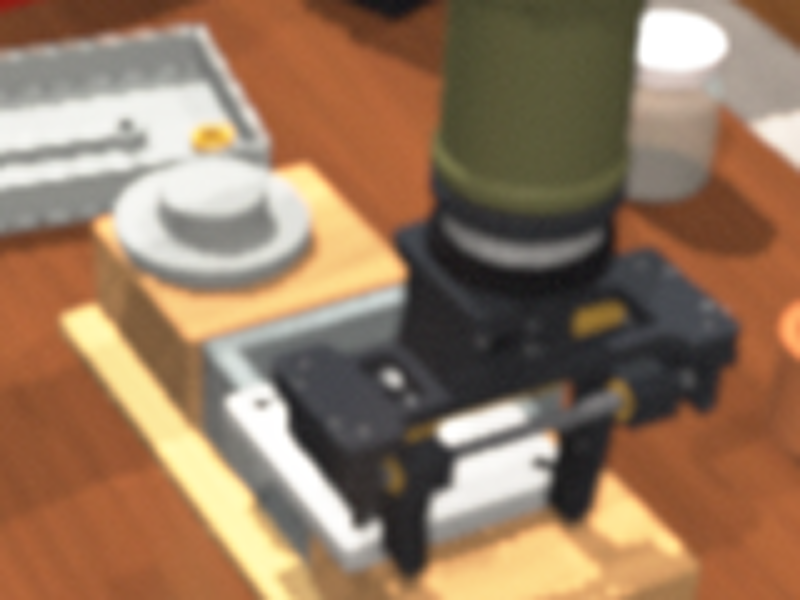

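View pics/t10.png

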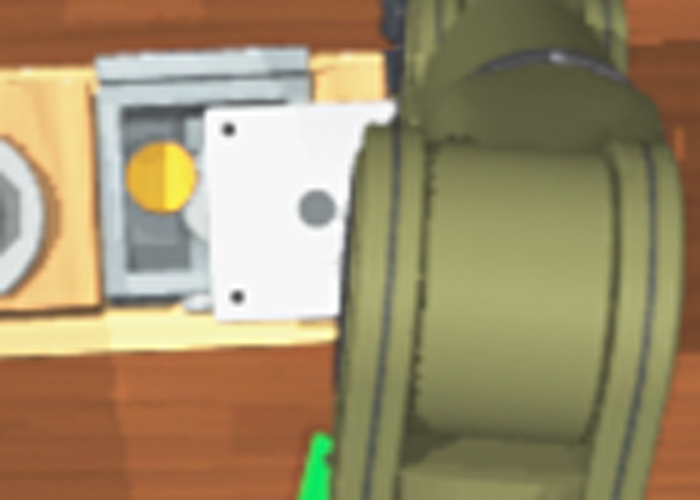

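The cover is now parallel to the housing, about 14 mm short of the back wall, with its far edge still over the opening. I'll push it toward the wall now, while the block still carries it, so its edge gets onto the rear rim before it crosses.

Emit:
carry_out([
  [-0.015,0,0,0,0,0],
  [-0.02,0,0,0,0,0],
  [-0.02,0,-0.04,0,0,0],
  [-0.02,0,-0.08,0,0,0],
  [-0.02,0,-0.08,0,0,0],
])

```text
clock: 12.25
tool_pos: [0.562, -0.1201, 0.1606]
eef_rot: [0.695, 0.719, 0.002, 0.004]
contact_force: [1.0, 0.8, -0.1]
opening: 0.804
```

```bash
python3 mv.py .4723 -.032 .15 92;python3 - <<'E'
from plant import r
from h import *
import pickle
q=r.snapshot("top"); crop(q,230,130,140,100,"pics/t11.png",5)
pickle.dump(q,open("p11.pkl","wb"))
E
```

```text
t 12.25 pos [ 0.562  -0.1201  0.1606] yaw 1.9 tilt 0.5 q [ 0.14  0.72 -0.01  1.81  0.02  0.6   0.15] F [ 1.   0.8 -0.1] op 0.804
shift mm [ 91.  -86.8   9.7] turn [  0.31   0.46 -90.1 ]
```

View pics/t11.png

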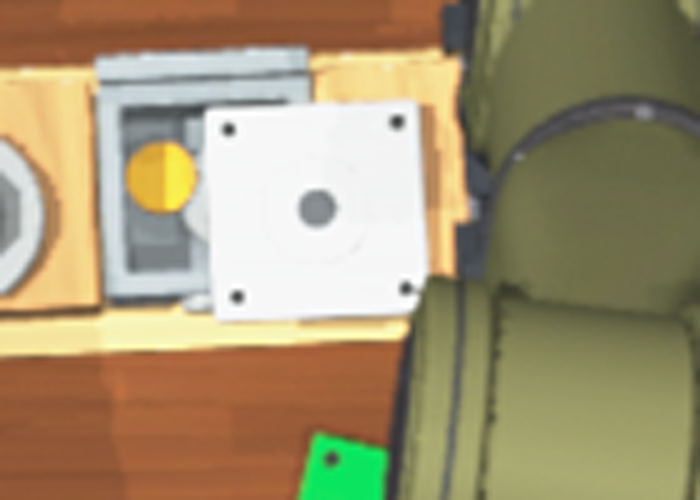

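```bash
cat > rel.py <<'E'
from fit import *
def rel(p,C,x0=230,y0=130,k=5.,S=(.5681,.0354,.0349),z=.086):
    U=(np.array(C,float)+.5)/k-.5+[x0,y0]
    cl=[[.06,.06,z],[.06,-.06,z],[-.06,-.06,z],[-.06,.06,z]]
    s,f=fit([(p,cl,U)],[.56,0,0]); c,n=np.cos(S[2]),np.sin(S[2]); d=s[:2]-S[:2]
    print("cover",s[:2].round(4),"rel mm",(c*d[0]+n*d[1]).round(4)*1e3,(-n*d[0]+c*d[1]).round(4)*1e3,"yaw rel",np.degrees(s[2]-S[2]).round(2),f.round(1))
E
python3 - <<'E'
from rel import *
rel(pickle.load(open("p11.pkl","rb")),[(205,109),(418,101),(428,312),(217,322)])
E
```

```text
cover [ 0.5512 -0.0252] rel mm -19.0 -60.0 yaw rel -0.1 [-0.1  0.1  0.2 -0.3  0.4  0.1 -0.5  0.1]
```

Emit:
carry_out([
  [0.02,-0.087,0.01,0.2,0.2,-90],
  [0.04,-0.087,0.01,0.2,0.2,-90],
  [0.065,-0.087,0.01,0.2,0.2,-90],
  [0.091,-0.087,0.01,0.2,0.2,-90],
  [0.091,-0.087,0.01,0.2,0.2,-90],
  [0.091,-0.087,0.01,0.2,0.2,-90],
  [0.091,-0.087,0.01,0.2,0.2,-90],
  [0.091,-0.087,0.01,0.2,0.2,-90],
  [0.091,-0.087,0.01,0.2,0.2,-90],
  [0.091,-0.087,0.01,0.2,0.2,-90],
  [0.091,-0.087,0.01,0.2,0.2,-90],
  [0.091,-0.087,0.01,0.2,0.2,-90],
])

```text
clock: 13.5
tool_pos: [0.4679, -0.031, 0.1452]
eef_rot: [-0.017, 1.0, 0.0, -0.004]
contact_force: [-0.3, -0.6, 0.1]
opening: 0.804
```

```bash
python3 mv.py .4683 -.032 .0765 92
```

```text
t 13.5 pos [ 0.4679 -0.031   0.1452] yaw 91.97 tilt 0.41 q [ 0.22  0.68 -0.4   2.1   0.56  0.47  1.  ] F [-0.3 -0.6  0.1] op 0.804
shift mm [-0.8 -1.1 68.7] turn [ 0.05 -0.41 -0.03]
```

Emit:
carry_out([
  [0,-0.001,0.03,0,-0.4,0],
  [0,-0.001,0.06,0,-0.4,0],
  [0,-0.001,0.0685,0,-0.4,0],
  [0,-0.001,0.0685,0,-0.4,0],
  [0,-0.001,0.0685,0,-0.4,0],
  [0,-0.001,0.0685,0,-0.4,0],
])

```text
clock: 14.1
tool_pos: [0.4693, -0.0316, 0.0787]
eef_rot: [-0.017, 1.0, 0.0, 0.002]
contact_force: [-0.1, 0.3, 0.5]
opening: 0.805
```

```bash
python3 mv.py .4983 -.031 .0765 92
```

```text
t 14.1 pos [ 0.4693 -0.0316  0.0787] yaw 91.97 tilt 0.24 q [ 0.11  0.79 -0.23  2.15  0.68  0.26  0.89] F [-0.1  0.3  0.5] op 0.805
shift mm [-29.   -0.4   2.3] turn [ 0.    0.24 -0.03]
```

Emit:
carry_out([
  [-0.004,0,0.002,0,0.2,0],
  [-0.008,0,0.002,0,0.2,0],
  [-0.012,0,0.002,0,0.2,0],
  [-0.016,0,0.002,0,0.2,0],
  [-0.02,0,0.002,0,0.2,0],
  [-0.024,0,0.002,0,0.2,0],
  [-0.027,0,0.002,0,0.2,0],
  [-0.027,0,0.002,0,0.2,0],
])

```text
clock: 14.9
tool_pos: [0.4966, -0.0307, 0.0757]
eef_rot: [-0.017, 1.0, 0.0, 0.0]
contact_force: [-0.5, 0.3, 0.4]
opening: 0.805
```

Emit:
carry_out([
  [0.01,0,0,0,0,0],
  [0.02,0,0,0,0,0],
  [0.03,0,0,0,0,0],
  [0.03,0,-0.04,0,0,0],
  [0.03,0,-0.08,0,0,0],
  [0.03,0,-0.08,0,0,0],
])

```text
clock: 15.5
tool_pos: [0.4677, -0.0312, 0.1596]
eef_rot: [-0.018, 1.0, 0.0, 0.004]
contact_force: [-0.4, 0.8, 0.3]
opening: 0.804
```

```bash
python3 mv.py .566 -.135 .16 2;python3 - <<'E'
from plant import r
from h import *
import pickle
q=r.snapshot("top"); crop(q,230,130,140,100,"pics/t12.png",5)
pickle.dump(q,open("p12.pkl","wb"))
q=r.snapshot("side"); crop(q,255,110,160,120,"pics/s12.png",5)
E
```

```text
t 15.5 pos [ 0.4677 -0.0312  0.1596] yaw 92.01 tilt 0.41 q [ 0.24  0.65 -0.43  2.1   0.56  0.49  0.99] F [-0.4  0.8  0.3] op 0.804
shift mm [ -94.6 -107.2    0.2] turn [ 0.33  0.31 90.01]
```

View pics/t12.png

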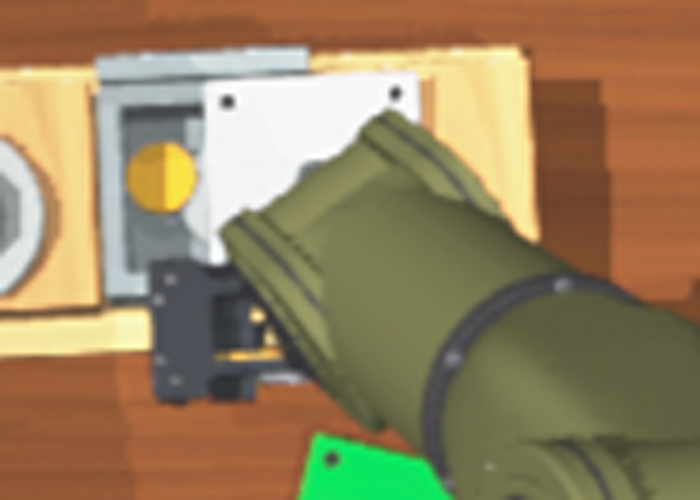

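View pics/s12.png

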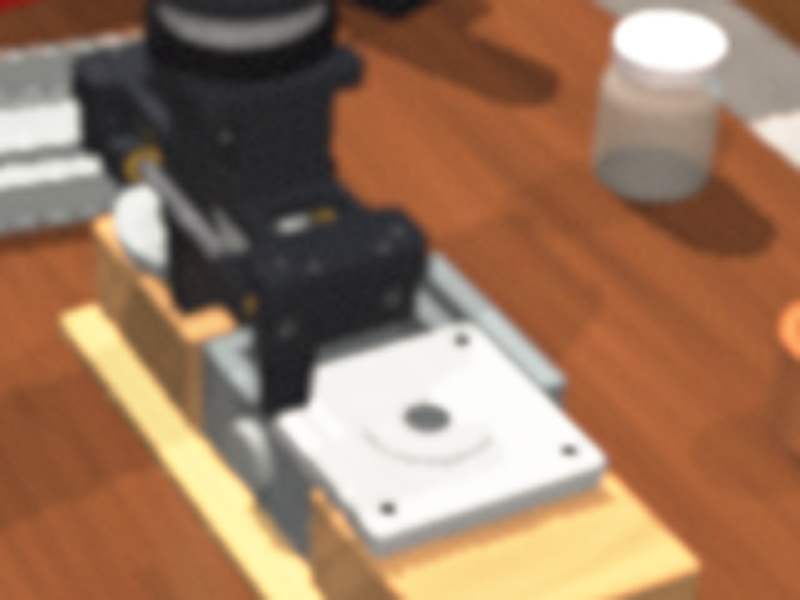

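Emit:
carry_out([
  [-0.098,-0.092,0,0.3,0.3,90],
  [-0.098,-0.092,0,0.3,0.3,90],
  [-0.098,-0.092,0,0.3,0.3,90],
  [-0.098,-0.092,0,0.3,0.3,90],
  [-0.098,-0.092,0,0.3,0.3,90],
  [-0.098,-0.092,0,0.3,0.3,90],
  [-0.098,-0.092,0,0.3,0.3,90],
  [-0.098,-0.092,0,0.3,0.3,90],
  [-0.098,-0.092,0,0.3,0.3,90],
  [-0.098,-0.092,0,0.3,0.3,90],
  [-0.098,-0.092,0,0.3,0.3,90],
  [-0.098,-0.092,0,0.3,0.3,90],
])

```text
clock: 16.8
tool_pos: [0.5658, -0.1201, 0.1542]
eef_rot: [0.694, 0.72, -0.004, -0.003]
contact_force: [-0.1, 0.9, -0.1]
opening: 0.806
```

```bash
python3 mv.py .5703 -.12 .0765 2
```

```text
t 16.8 pos [ 0.5658 -0.1201  0.1542] yaw 2.03 tilt 0.61 q [ 0.15  0.74 -0.04  1.78  0.06  0.63  0.11] F [-0.1  0.9 -0.1] op 0.806
shift mm [ 0.1  5.3 77.7] turn [-0.61  0.1   0.03]
```

Emit:
carry_out([
  [0,0.003,0.03,-0.4,0,0],
  [0,0.004,0.06,-0.6,0,0],
  [0,0.004,0.076,-0.6,0,0],
  [0,0.004,0.076,-0.6,0,0],
  [0,0.004,0.076,-0.6,0,0],
  [0,0.004,0.076,-0.6,0,0],
])

```text
clock: 17.4
tool_pos: [0.5708, -0.1203, 0.0805]
eef_rot: [0.694, 0.72, 0.001, 0.002]
contact_force: [-0.4, -0.3, -0.3]
opening: 0.808
```

```bash
python3 mv.py .5681 -.0446 .0765 2
```

```text
t 17.4 pos [ 0.5708 -0.1203  0.0805] yaw 2.04 tilt 0.24 q [ 0.15  0.86 -0.04  1.82  0.07  0.46  0.1 ] F [-0.4 -0.3 -0.3] op 0.808
shift mm [75.7 -0.1  4. ] turn [0.24 0.04 0.04]
```

Emit:
carry_out([
  [0.007,0,0.0035,0.2,0,0],
  [0.014,0,0.0035,0.2,0,0],
  [0.021,0,0.0035,0.2,0,0],
  [0.028,0,0.0035,0.2,0,0],
  [0.035,0,0.0035,0.2,0,0],
  [0.042,0,0.0035,0.2,0,0],
  [0.049,0,0.0035,0.2,0,0],
  [0.056,0,0.0035,0.2,0,0],
  [0.062,0,0.0035,0.2,0,0],
  [0.068,0,0.0035,0.2,0,0],
  [0.072,0,0.0035,0.2,0,0],
  [0.075,0,0.0035,0.2,0,0],
])

```text
clock: 18.6
tool_pos: [0.5676, -0.0448, 0.0763]
eef_rot: [0.695, 0.719, -0.0, -0.0]
contact_force: [-0.1, -4.5, 3.5]
opening: 0.804
```

```bash
python3 mv.py .5681 -.0366 .0765 2;python3 - <<'E'
from plant import r
from h import *
import pickle
q=r.snapshot("top"); crop(q,230,130,140,100,"pics/t13.png",5)
pickle.dump(q,open("p13.pkl","wb"))
q=r.snapshot("side"); crop(q,255,110,160,120,"pics/s13.png",5)
E
```

```text
t 18.6 pos [ 0.5676 -0.0448  0.0763] yaw 2.02 tilt 0.05 q [ 0.01  0.86 -0.02  1.86  0.03  0.43 -0.  ] F [-0.1 -4.5  3.5] op 0.804
shift mm [ 8.2  0.8 -0.2] turn [-0.04  0.01  0.02]
```

View pics/t13.png

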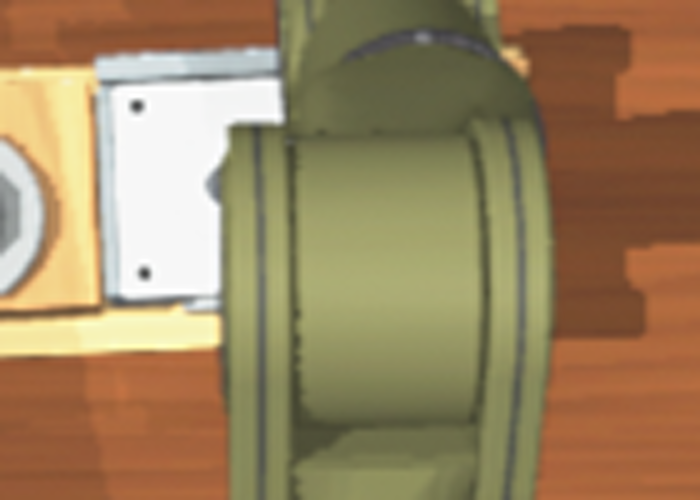

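View pics/s13.png

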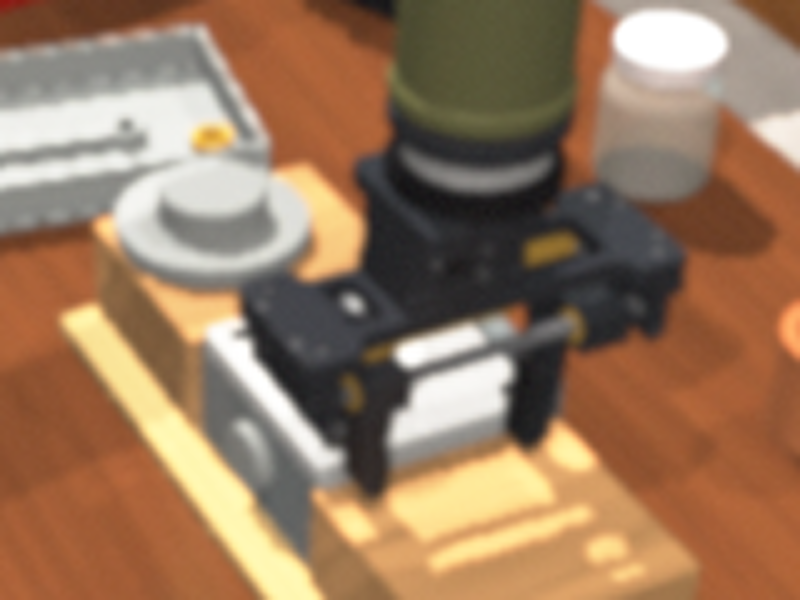

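```bash
python3 - <<'E'
from rel import *
p=pickle.load(open("p13.pkl","rb"))
S=(.5681,.0354,.0349);c,n=np.cos(S[2]),np.sin(S[2])
im=p['img'].astype(float).sum(2)/3
for yy in(-12,-8,-4,0):
    L=[(60,60+yy),(-60,60+yy)]
    X=[[S[0]+(c*a-n*b)/1e3,S[1]+(n*a+c*b)/1e3,.086] for a,b in L]
    print(yy,((pix(p,X)-[230,130]+.5)*5-.5).round(0))
for v in range(150,188,6): print(v, im[v,246:258].round(0))
E
```

```text
-12 [[117.  80.]
 [127. 293.]]
-8 [[110.  80.]
 [119. 293.]]
-4 [[103.  81.]
 [112. 293.]]
0 [[ 96.  81.]
 [105. 294.]]
150 [213. 184. 128. 168. 205. 202. 229. 247. 249. 239. 158. 107.]
156 [213. 205. 160. 158. 210. 210. 212. 245. 247. 247. 247. 247.]
162 [214. 210. 167. 131. 197. 219. 205. 243. 248. 247. 247. 247.]
168 [216. 213. 174. 116. 193. 223. 218. 245. 248. 247. 247. 247.]
174 [216. 210. 180. 126. 175. 217. 212. 225. 247. 247. 247. 247.]
180 [211. 214. 207. 163. 156. 208. 219. 207. 244. 248. 247. 247.]
186 [201. 208. 212. 173. 135. 201. 222. 216. 245. 248. 248. 249.]
```

Emit:
carry_out([
  [0.002,0,0,0,0,0],
  [0.004,0,0,0,0,0],
  [0.006,0,0,0,0,0],
  [0.0075,0,0,0,0,0],
  [0.0075,0,0,0,0,0],
  [0.0075,0,0,0,0,0],
])

```text
clock: 19.3
tool_pos: [0.5672, -0.037, 0.0761]
eef_rot: [0.694, 0.72, -0.0, -0.001]
contact_force: [-0.6, -1.9, 1.1]
opening: 0.805
```

Emit:
carry_out([
  [-0.01,0,0,0,0,0],
  [-0.02,0,0,0,0,0],
  [-0.02,0,-0.04,0,0,0],
  [-0.02,0,-0.08,0,0,0],
  [-0.04,0,-0.08,0,0,0],
  [-0.09,0,-0.08,0,0,0],
  [-0.13,0,-0.08,0,0,0],
  [-0.15,0,-0.08,0,0,0],
  [-0.15,0,-0.08,0,0,0],
  [-0.15,0,-0.08,0,0,0],
])

```text
clock: 20.3
tool_pos: [0.5724, -0.1872, 0.156]
eef_rot: [0.695, 0.719, 0.0, -0.001]
contact_force: [0.5, -0.1, -0.8]
opening: 0.804
```

```bash
python3 mv.py .4683 .033 .155 92;python3 - <<'E'
from plant import r
from h import *
import pickle
q=r.snapshot("top"); crop(q,240,130,100,75,"pics/t14.png",8)
pickle.dump(q,open("p14.pkl","wb"))
q=r.snapshot("side"); crop(q,285,140,100,75,"pics/s14.png",8)
E
```

```text
t 20.3 pos [ 0.5724 -0.1872  0.156 ] yaw 1.96 tilt 0.09 q [ 0.27  0.76 -0.06  1.72  0.06  0.67  0.22] F [ 0.5 -0.1 -0.8] op 0.804
shift mm [223.7 -96.5   1.4] turn [  0.    -0.1  -90.04]
```

View pics/t14.png

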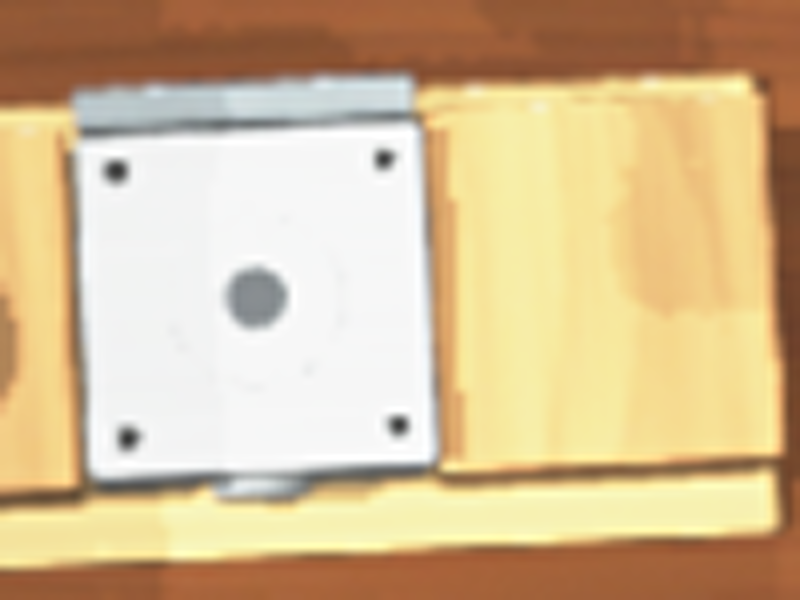

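View pics/s14.png

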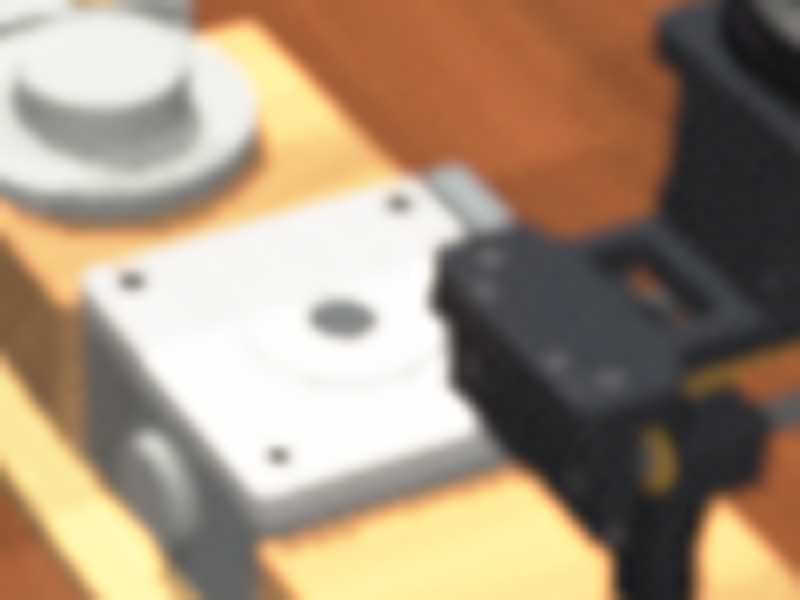

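```bash
python3 - <<'E'
from rel import *
rel(pickle.load(open("p14.pkl","rb")),[(77,138),(420,118),(440,464),(90,481)],240,130,8.)
S=(.5681,.0354,.0349);c,n=np.cos(S[2]),np.sin(S[2])
p=pickle.load(open("p14.pkl","rb"))
def pr(L): return ((pix(p,[[S[0]+(c*a-n*b)/1e3,S[1]+(n*a+c*b)/1e3,z/1e3] for a,b,z in L])-[240,130]+.5)*8-.5).round(0).tolist()
print("cover flush",pr([(60,60,86),(60,-60,86),(-60,-60,86),(-60,60,86)]))
print("wall in/out",pr([(60,60,84),(60,-60,84),(74,60,84),(74,-60,84)]))
E
```

```text
cover [0.5652 0.0341] rel mm -2.9 -1.2 yaw rel 0.2 [-0.   0.1 -0.1  0.4 -0.3 -0.3  0.4 -0.2]
cover flush [[74.0, 130.0], [416.0, 114.0], [434.0, 454.0], [88.0, 470.0]]
wall in/out [[74.0, 131.0], [416.0, 115.0], [72.0, 92.0], [414.0, 76.0]]
```

Emit:
carry_out([
  [0.2237,-0.0965,0,0,-0.1,-90],
  [0.2237,-0.0965,0,0,-0.1,-90],
  [0.2237,-0.0965,0,0,-0.1,-90],
  [0.2237,-0.0965,0,0,-0.1,-90],
  [0.2237,-0.0965,0,0,-0.1,-90],
  [0.2237,-0.0965,0,0,-0.1,-90],
  [0.2237,-0.0965,0,0,-0.1,-90],
  [0.2237,-0.0965,0,0,-0.1,-90],
  [0.2237,-0.0965,0,0,-0.1,-90],
  [0.2237,-0.0965,0,0,-0.1,-90],
  [0.2237,-0.0965,0,0,-0.1,-90],
  [0.2237,-0.0965,0,0,-0.1,-90],
])

```text
clock: 21.6
tool_pos: [0.4681, 0.0342, 0.1564]
eef_rot: [-0.019, 1.0, -0.0, 0.0]
contact_force: [-0.5, 0.5, -0.1]
opening: 0.807
```

```bash
python3 mv.py .4683 .033 .0765 92
```

```text
t 21.6 pos [0.4681 0.0342 0.1564] yaw 92.17 tilt 0.02 q [ 0.09  0.66 -0.41  2.1   0.55  0.49  0.87] F [-0.5  0.5 -0.1] op 0.807
shift mm [-0.2 -1.1 79.9] turn [-0.01  0.01  0.17]
```

Emit:
carry_out([
  [0,-0.001,0.03,0,0,0.2],
  [0,-0.001,0.06,0,0,0.2],
  [0,-0.001,0.079,0,0,0.2],
  [0,-0.001,0.079,0,0,0.2],
  [0,-0.001,0.079,0,0,0.2],
  [0,-0.001,0.079,0,0,0.2],
  [0,-0.001,0.079,0,0,0.2],
])

```text
clock: 22.3
tool_pos: [0.4691, 0.0318, 0.0783]
eef_rot: [-0.016, 1.0, -0.0, 0.001]
contact_force: [1.8, -0.1, 0.6]
opening: 0.806
```

```bash
python3 mv.py .4975 .033 .0765 92
```

```text
t 22.3 pos [0.4691 0.0318 0.0783] yaw 91.78 tilt 0.14 q [-0.02  0.8  -0.23  2.15  0.68  0.27  0.75] F [ 1.8 -0.1  0.6] op 0.806
shift mm [-28.4   0.4   1.9] turn [-0.05  0.13 -0.22]
```

Emit:
carry_out([
  [-0.006,0,0.0015,0,0,-0.1],
  [-0.012,0,0.0015,0,0,-0.1],
  [-0.017,0,0.0015,0,0,-0.1],
  [-0.021,0,0.0015,0,0,-0.1],
  [-0.024,0,0.0015,0,0,-0.1],
  [-0.026,0,0.0015,0,0,-0.1],
  [-0.027,0,0.0015,0,0,-0.1],
])

```text
clock: 23.0
tool_pos: [0.4941, 0.0323, 0.0757]
eef_rot: [-0.017, 1.0, -0.001, -0.001]
contact_force: [-4.2, -0.3, 3.4]
opening: 0.805
```

Emit:
carry_out([
  [-0.001,0,0,0,0,0],
  [-0.0015,0,0,0,0,0],
])

```text
clock: 23.2
tool_pos: [0.496, 0.0323, 0.0756]
eef_rot: [-0.017, 1.0, -0.001, -0.001]
contact_force: [-3.9, -0.2, 1.7]
opening: 0.806
```

```bash
python3 mv.py .4975 .033 .0765 92
```

```text
t 23.2 pos [0.496  0.0323 0.0756] yaw 91.91 tilt 0.13 q [ 0.02  0.82 -0.29  2.07  0.66  0.35  0.79] F [-3.9 -0.2  1.7] op 0.806
shift mm [-1.6  0.7 -0.9] turn [-0.1  -0.09 -0.09]
```

Emit:
carry_out([
  [-0.001,0,0,0,0,0],
  [-0.0015,0,0,0,0,0],
])

```text
clock: 23.4
tool_pos: [0.4977, 0.0322, 0.0756]
eef_rot: [-0.017, 1.0, -0.001, -0.001]
contact_force: [-5.1, 0.2, 1.7]
opening: 0.801
```

Emit:
carry_out([
  [-0.001,0,0,0,0,0],
  [-0.001,0,0,0,0,0],
])

```text
clock: 23.6
tool_pos: [0.4977, 0.0322, 0.0756]
eef_rot: [-0.017, 1.0, -0.001, -0.001]
contact_force: [-6.4, 0.4, 2.3]
opening: 0.805
```

Emit:
carry_out([
  [-0.001,0,0,0,0,0],
  [-0.001,0,0,0,0,0],
])

```text
clock: 23.8
tool_pos: [0.4977, 0.0322, 0.0756]
eef_rot: [-0.017, 1.0, -0.001, -0.002]
contact_force: [-8.2, 0.5, 3.9]
opening: 0.805
```

Emit:
carry_out([
  [-0.002,0,0,0,0,0],
  [-0.003,0,0,0,0,0],
  [-0.003,0,0,0,0,0],
])

```text
clock: 24.1
tool_pos: [0.4978, 0.0321, 0.0755]
eef_rot: [-0.017, 1.0, -0.002, -0.005]
contact_force: [-13.4, 1.4, 10.1]
opening: 0.801
```

Emit:
carry_out([
  [0.01,0,0,0,0,0],
  [0.02,0,0,0,0,0],
  [0.03,0,0,0,0,0],
  [0.03,0,-0.04,0,0,0],
  [0.03,-0.05,-0.08,0,0,0],
  [0.03,-0.1,-0.08,0,0,0],
  [0.03,-0.15,-0.08,0,0,0],
  [0.03,-0.2,-0.08,0,0,0],
  [0.0,-0.22,-0.08,0,0,30],
  [0.0,-0.22,-0.08,0,0,30],
  [0.0,-0.22,-0.08,0,0,30],
  [0.0,-0.22,-0.08,0,0,30],
])

```text
clock: 25.3
tool_pos: [0.5119, -0.188, 0.1563]
eef_rot: [0.246, 0.969, -0.001, 0.002]
contact_force: [0.1, 0.2, -1.2]
opening: 0.803
```

```bash
python3 mv.py .57 -.06 .155 2;python3 - <<'E'
from plant import r
from h import *
import pickle
q=r.snapshot("top"); crop(q,240,130,100,75,"pics/t15.png",8)
q2=r.snapshot("side"); crop(q2,285,140,100,75,"pics/s15.png",8)
pickle.dump((q,q2),open("p15.pkl","wb"))
E
```

```text
t 25.3 pos [ 0.5119 -0.188   0.1563] yaw 61.55 tilt 0.23 q [ 0.49  0.72 -0.37  1.88  0.43  0.61  0.92] F [ 0.1  0.2 -1.2] op 0.803
shift mm [  9.9 140.3   1.2] turn [ 0.08  0.23 59.55]
```

View pics/t15.png

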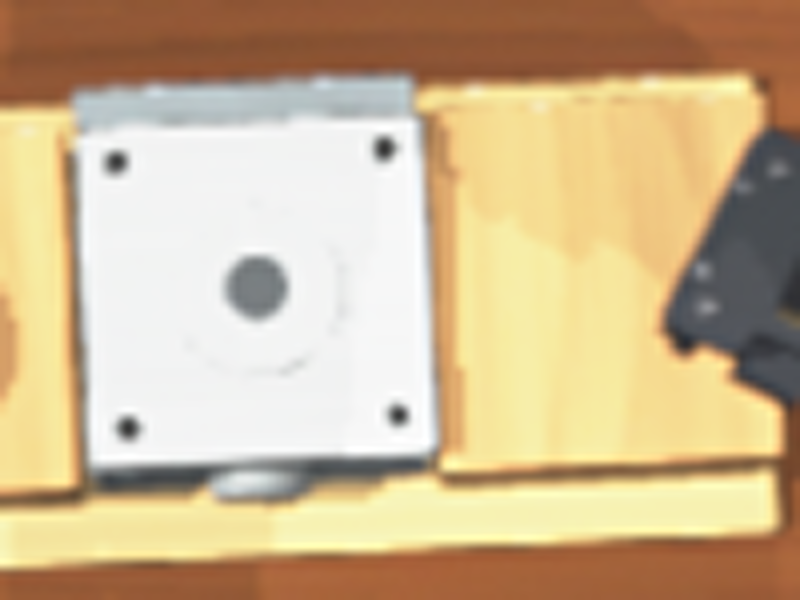

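View pics/s15.png

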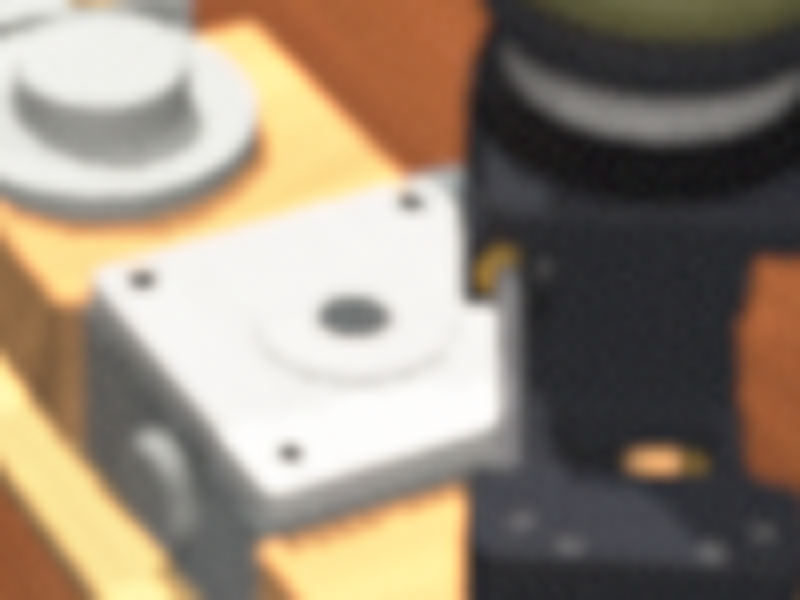

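```bash
python3 - <<'E'
from rel import *
p,_=pickle.load(open("p15.pkl","rb"))
p8=pickle.load(open("p8.pkl","rb"))
S=(.5681,.0354,.0349);c,n=np.cos(S[2]),np.sin(S[2])
def prof(p,side,a,z,ch):
    ys=np.arange(-10,10.01,.25); X=[[S[0]+(c*a-n*(side*60+b))/1e3,S[1]+(n*a+c*(side*60+b))/1e3,z] for b in ys]
    U=pix(p,X).astype(np.float32); im=p['img'].astype(np.float32)
    v=cv2.remap(im,U[:,:1],U[:,1:],cv2.INTER_LINEAR)[:,0]
    return ys,v
def edges(p,side,As,z):
    v=np.mean([prof(p,side,a,z,0)[1] for a in As],0); ys=prof(p,side,0,z,0)[0]
    for nm,w in(("blue",v[:,0]),("r-b",v[:,2]-v[:,0])):
        print(nm,np.round(w[::4]).astype(int).tolist())
print(np.arange(-10,11).tolist())
for nm,q in(("p8",p8),("now",p)):
  for side in(1,-1):
    print(nm,"wall",side); edges(q,side,np.arange(63,72,1.5),.084)
for side in(1,-1):
    print("p8 rim",side); edges(p8,side,np.arange(-50,50,4),.070)
    print("now cover",side); edges(p,side,np.arange(-50,50,4),.086)
E
```

```text
[-10, -9, -8, -7, -6, -5, -4, -3, -2, -1, 0, 1, 2, 3, 4, 5, 6, 7, 8, 9, 10]
p8 wall 1
blue [224, 224, 224, 224, 225, 225, 225, 220, 212, 205, 185, 164, 143, 139, 134, 131, 131, 132, 133, 133, 134]
r-b [-11, -11, -12, -12, -13, -13, -13, -8, 1, 11, 32, 55, 77, 84, 91, 95, 94, 92, 92, 92, 92]
p8 wall -1
blue [131, 132, 133, 133, 132, 130, 130, 129, 129, 139, 159, 177, 194, 210, 226, 227, 225, 224, 223, 223, 222]
r-b [98, 98, 98, 98, 98, 99, 98, 94, 90, 75, 51, 27, 11, 0, -12, -13, -13, -13, -13, -12, -12]
now wall 1
blue [202, 202, 202, 201, 201, 200, 199, 193, 186, 178, 164, 150, 136, 133, 129, 127, 128, 128, 129, 130, 130]
r-b [-14, -14, -15, -15, -15, -15, -15, -7, 6, 20, 40, 60, 80, 86, 92, 95, 94, 93, 93, 93, 93]
now wall -1
blue [126, 127, 129, 129, 127, 125, 125, 123, 122, 129, 143, 157, 171, 186, 201, 201, 200, 199, 199, 198, 197]
r-b [99, 99, 99, 98, 99, 100, 99, 95, 91, 77, 53, 30, 13, 0, -13, -15, -15, -15, -15, -14, -14]
p8 rim 1
blue [148, 155, 160, 163, 163, 163, 163, 160, 155, 147, 134, 119, 103, 92, 86, 88, 95, 103, 109, 112, 114]
r-b [-11, -12, -12, -12, -12, -12, -11, -8, -4, 3, 11, 23, 38, 56, 73, 85, 96, 105, 109, 110, 109]
now cover 1
blue [237, 240, 242, 244, 244, 244, 242, 237, 223, 194, 158, 126, 105, 95, 99, 113, 127, 140, 148, 153, 156]
r-b [-1, -1, -1, -1, -1, -1, -2, -2, 0, 6, 16, 31, 54, 79, 99, 109, 111, 106, 100, 95, 92]
p8 rim -1
blue [135, 135, 134, 131, 125, 118, 110, 105, 107, 118, 134, 151, 166, 176, 181, 182, 182, 181, 180, 177, 172]
r-b [100, 100, 102, 103, 104, 103, 97, 84, 63, 42, 25, 13, 2, -6, -10, -12, -12, -12, -12, -12, -12]
now cover -1
blue [118, 112, 109, 107, 104, 104, 110, 126, 155, 189, 219, 238, 246, 248, 248, 247, 246, 245, 242, 237, 233]
r-b [110, 111, 112, 111, 108, 101, 86, 63, 35, 14, 2, -2, -2, -2, -1, 0, 0, 0, 0, 0, 0]
```

The cover is against the wall and about 1.2 mm short in y, measured against the wall ends in the same picture. I'll do a final nudge along y.

```bash
python3 mv.py .5705 -.065 .155 2
```

```text
t 25.4 pos [ 0.5117 -0.1876  0.1564] yaw 61.88 tilt 0.21 q [ 0.49  0.72 -0.37  1.88  0.43  0.61  0.93] F [ 0.  -0.4  0.3] op 0.804
shift mm [  5.9 135.9   1.2] turn [4.000e-02 2.200e-01 5.988e+01]
```

Emit:
carry_out([
  [0.006,0.136,0,0,0.2,59.9],
  [0.006,0.136,0,0,0.2,59.9],
  [0.006,0.136,0,0,0.2,59.9],
  [0.006,0.136,0,0,0.2,59.9],
  [0.006,0.136,0,0,0.2,59.9],
  [0.006,0.136,0,0,0.2,59.9],
  [0.006,0.136,0,0,0.2,59.9],
  [0.006,0.136,0,0,0.2,59.9],
  [0.006,0.136,0,0,0.2,59.9],
  [0.006,0.136,0,0,0.2,59.9],
])

```text
clock: 26.4
tool_pos: [0.5697, -0.0644, 0.156]
eef_rot: [0.694, 0.72, 0.0, -0.001]
contact_force: [1.1, 0.1, -0.5]
opening: 0.802
```

```bash
python3 mv.py .5705 -.065 .0765 2
```

```text
t 26.4 pos [ 0.5697 -0.0644  0.156 ] yaw 2.18 tilt 0.1 q [ 0.07  0.73 -0.06  1.81  0.06  0.61  0.01] F [ 1.1  0.1 -0.5] op 0.802
shift mm [-0.8  0.9 79.5] turn [-0.05 -0.09  0.18]
```

Emit:
carry_out([
  [0,0.001,0.03,0,0,0.2],
  [0,0.001,0.06,0,0,0.2],
  [0,0.001,0.079,0,0,0.2],
  [0,0.001,0.079,0,0,0.2],
  [0,0.001,0.079,0,0,0.2],
  [0,0.001,0.079,0,0,0.2],
  [0,0.001,0.079,0,0,0.2],
])

```text
clock: 27.1
tool_pos: [0.5713, -0.0643, 0.0782]
eef_rot: [0.696, 0.718, 0.001, -0.0]
contact_force: [-0.0, -0.2, -0.5]
opening: 0.8
```

```bash
python3 mv.py .5705 -.0358 .0765 2
```

```text
t 27.1 pos [ 0.5713 -0.0643  0.0782] yaw 1.82 tilt 0.1 q [ 0.06  0.86 -0.04  1.84  0.08  0.44 -0.01] F [-0.  -0.2 -0.5] op 0.8
shift mm [28.5  0.1  1.7] turn [ 0.06 -0.08 -0.18]
```

Emit:
carry_out([
  [0.008,0,0.0015,0,0,-0.2],
  [0.016,0,0.0015,0,0,-0.2],
  [0.021,0,0.0015,0,0,-0.2],
  [0.024,0,0.0015,0,0,-0.2],
  [0.026,0,0.0015,0,0,-0.2],
  [0.0265,0,0.0015,0,0,-0.2],
  [0.0265,0,0.0015,0,0,-0.2],
])

```text
clock: 27.8
tool_pos: [0.5695, -0.0378, 0.0755]
eef_rot: [0.695, 0.719, -0.0, -0.001]
contact_force: [0.2, -0.2, 0.3]
opening: 0.8
```

```bash
python3 mv.py .5705 -.0358 .0765 2
```

```text
t 27.8 pos [ 0.5695 -0.0378  0.0755] yaw 2.0 tilt 0.11 q [ 0.01  0.86 -0.04  1.85  0.06  0.43 -0.04] F [ 0.2 -0.2  0.3] op 0.8
shift mm [ 2.  1. -1.] turn [-0.08 -0.08 -0.  ]
```

Emit:
carry_out([
  [0.0005,0,0,0,0,0],
  [0.001,0,0,0,0,0],
  [0.0015,0,0,0,0,0],
  [0.002,0,0,0,0,0],
  [0.002,0,0,0,0,0],
  [0.002,0,0,0,0,0],
])

```text
clock: 28.4
tool_pos: [0.5694, -0.0362, 0.0755]
eef_rot: [0.695, 0.719, -0.0, -0.001]
contact_force: [0.8, -2.8, -0.0]
opening: 0.805
```

```bash
python3 mv.py .5705 -.0358 .0765 2
```

```text
t 28.4 pos [ 0.5694 -0.0362  0.0755] yaw 1.97 tilt 0.1 q [ 0.    0.86 -0.04  1.85  0.06  0.43 -0.04] F [ 0.8 -2.8 -0. ] op 0.805
shift mm [ 0.4  1.1 -1. ] turn [-0.08 -0.06 -0.03]
```

Emit:
carry_out([
  [0.0004,0,0,0,0,0],
  [0.0007,0,0,0,0,0],
  [0.0007,0,0,0,0,0],
  [0.0007,0,0,0,0,0],
])

```text
clock: 28.8
tool_pos: [0.5694, -0.0349, 0.0755]
eef_rot: [0.695, 0.719, 0.0, -0.001]
contact_force: [-0.0, -3.5, -0.2]
opening: 0.802
```

Emit:
carry_out([
  [-0.01,0,0,0,0,0],
  [-0.02,0,0,0,0,0],
  [-0.02,0,-0.04,0,0,0],
  [-0.02,0,-0.08,0,0,0],
  [-0.06,0,-0.08,0,0,0],
  [-0.11,0,-0.08,0,0,0],
  [-0.16,0,-0.08,0,0,0],
  [-0.2,0,-0.1,0,0,0],
  [-0.24,0,-0.1,0,0,0],
  [-0.24,0,-0.1,0,0,0],
  [-0.24,0,-0.1,0,0,0],
])

```text
clock: 29.9
tool_pos: [0.5771, -0.2765, 0.1749]
eef_rot: [0.696, 0.718, 0.0, -0.001]
contact_force: [0.2, 0.4, 0.1]
opening: 0.805
```

```bash
cat > ed.py <<'E'
from rel import *
S=(.5681,.0354,.0349);c,n=np.cos(S[2]),np.sin(S[2])
ys=np.arange(-8,8.01,.1)
def samp(p,L,z):
    X=[[S[0]+(c*a-n*b)/1e3,S[1]+(n*a+c*b)/1e3,z] for a,b in L]; U=pix(p,X).astype(np.float32)
    return cv2.remap(p['img'].astype(np.float32),U[:,:1],U[:,1:],cv2.INTER_LINEAR)[:,0]
def edge(f,As,z,p,use):
    v=np.mean([samp(p,[f(a,b) for b in ys],z) for a in As],0); w=v[:,0] if use=="b" else v[:,2]-v[:,0]
    w=cv2.GaussianBlur(w.reshape(-1,1),(1,9),0)[:,0]
    g=np.abs(np.gradient(w)); g[:10]=0;g[-10:]=0
    k=g.argmax(); m=(np.abs(ys-ys[k])<3)&(g>.3*g[k]); return (ys[m]*g[m]).sum()/g[m].sum()
def rep(p):
    wl=edge(lambda a,b:(a,60+b),np.arange(63,72,1.5),.084,p,"r"); wr=edge(lambda a,b:(a,-60+b),np.arange(63,72,1.5),.084,p,"r")
    print("wall L R",wl.round(2),wr.round(2))
    for lo,hi,nm in((-52,52,"all"),(-52,0,"front"),(0,52,"back")):
        A=np.arange(lo,hi,3); print("cover",nm,edge(lambda a,b:(a,60+b),A,.086,p,"b").round(2),edge(lambda a,b:(a,-60+b),A,.086,p,"b").round(2))
    for lo,hi,nm in((15,52,"left"),(-52,-15,"right")):
        A=np.arange(lo,hi,3); print("front edge",nm,edge(lambda a,b:(-60+b,a),A,.086,p,"b").round(2),"wall outer",edge(lambda a,b:(74+b,a),A,.084,p,"r").round(2))
E
python3 - <<'E'
from plant import r
from ed import *
rep(pickle.load(open("p15.pkl","rb"))[0])
q=r.snapshot("top"); crop(q,240,130,100,75,"pics/t16.png",8)
q2=r.snapshot("side"); crop(q2,285,130,100,75,"pics/s16.png",8);cv2.imwrite("pics/s16f.png",q2['img']);cv2.imwrite("pics/t16f.png",q['img'])
pickle.dump((q,q2),open("p16.pkl","wb"))
rep(q)
E
```

```text
wall L R 0.34 0.66
cover all -0.21 -1.41
cover front -0.21 -1.38
cover back -0.22 -1.42
front edge left 0.73 wall outer 1.84
front edge right 0.4 wall outer 1.93
wall L R 0.35 0.64
cover all 1.44 0.78
cover front 1.35 0.78
cover back 1.45 0.78
front edge left 0.64 wall outer 1.9
front edge right 0.39 wall outer 2.03
```

View pics/t16.png

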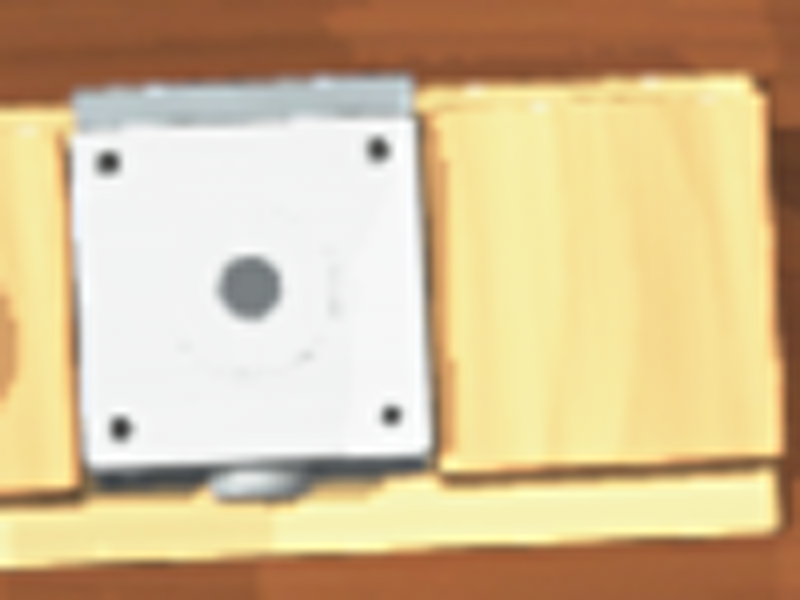

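View pics/s16.png

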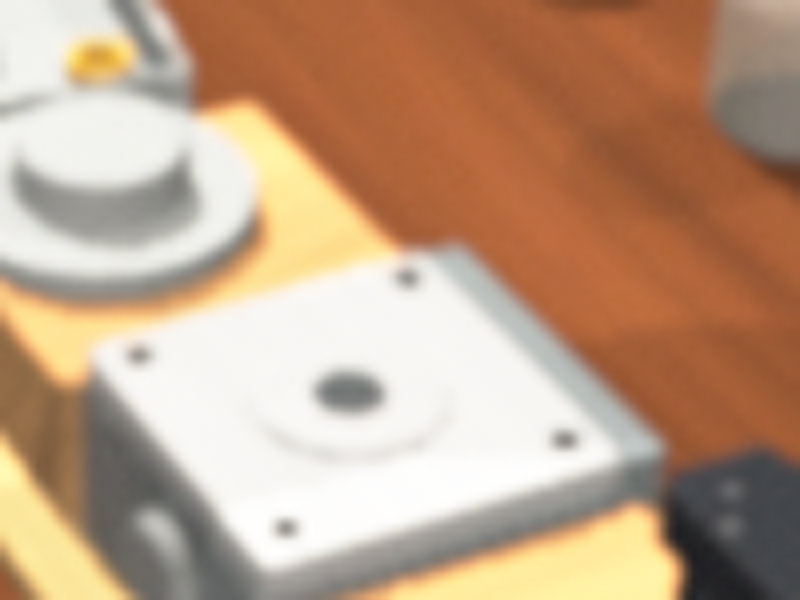

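View pics/t16f.png

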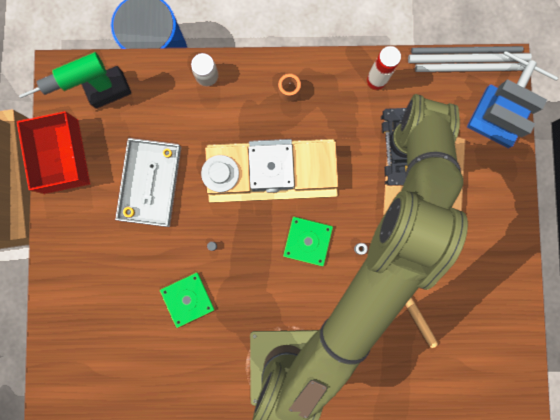

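```bash
python3 - <<'E'
from plant import r
from h import *
import pickle
a=pickle.load(open("p0.pkl","rb"))[1];b=pickle.load(open("p16.pkl","rb"))[1]
d=cv2.absdiff(a['img'],b['img'])[140:185,275:318]; print("flange diff",d.mean())
s=r.get_state(); print(s['contact_force'],s['tool_pos'])
print(r.finish_job())
E
```

```text
flange diff 17.74177433247201
[ 0.88765491  0.23342292 -0.01393593] [ 0.57795091 -0.27325834  0.17479035]
the job is handed in; nothing more can be done
None
```

The job is handed in at about 30 s of the 64 s allowed.

**Spanner:** I gripped it by the shank, lifted it off the housing and laid it flat in the middle of the tray. In the last pictures it lies clear of both bushes.

**Cover:** I slid it with open fingers against its edges and never lifted it. The order was:
1. Partway sideways off the block.
2. Up close to the back wall, so its far edge got onto the rear rim.
3. Across onto the housing.
4. Against the back wall, where it stopped dead and the force rose to about 13 N.
5. A last nudge sideways.

**Last checks:**
- **Sideways fit:** in the top view the cover sits about 0.6 mm past centre relative to the wall ends, toward the flange. The nudge went slightly further than the 1.2 mm I aimed for.
- **Squareness and wall contact:** it is square to within about 0.3°, and the side view shows it against the back wall.
- **Robot:** it is clear of everything; force readings are at noise level.
- **Flange:** nothing came near it, and it is at the same place in the first and last top views. A crude before-and-after image difference came out at 17.7 grey levels. I put that down to changed arm shadows and the uncovered background, but did not check further.

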